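# Polish both ends of the dop sticks and clip them in the rack

## Task

Finish the dop sticks (two or three of them), the longest first and the shortest last: press the square crystal squarely against the middle of the sprung polishing plate, pushing the plate nearly all the way back, and hold it there four seconds; then turn the stick end for end and do the same with its round crystal before starting the next stick. Push every finished stick down past the sprung jaw of a free clip of the rack, either way round, roughly centred and fully home with the jaw sprung shut over it, and leave the tin, jar and brush where they are.

Things in the scene. Friction and masses are not known exactly. Their poses are not given: they have to be found in the camera images.
- stick_long: long dop stick (may be absent), 170 mm over all, 120 g: a plain round steel rod 14 mm thick with a crystal 16 mm thick and 30 mm across fixed on each end, one square and one round; bare rod between them 138 mm. Origin on the rod's axis at mid length; its x axis runs along the rod towards the square crystal. Lying on the table the axis is 15 mm up.
- stick_long_square (a point): centre of the flat outer face of the square crystal of the long stick
- stick_long_round (a point): centre of the flat outer face of the round crystal of the long stick
- stick_middle: middle dop stick (may be absent), 145 mm over all, 120 g: a plain round steel rod 14 mm thick with a crystal 16 mm thick and 30 mm across fixed on each end, one square and one round; bare rod between them 113 mm. Origin on the rod's axis at mid length; its x axis runs along the rod towards the square crystal. Lying on the table the axis is 15 mm up.
- stick_middle_square (a point): centre of the flat outer face of the square crystal of the middle stick
- stick_middle_round (a point): centre of the flat outer face of the round crystal of the middle stick
- stick_short: short dop stick (may be absent), 120 mm over all, 120 g: a plain round steel rod 14 mm thick with a crystal 16 mm thick and 30 mm across fixed on each end, one square and one round; bare rod between them 88 mm. Origin on the rod's axis at mid length; its x axis runs along the rod towards the square crystal. Lying on the table the axis is 15 mm up.
- stick_short_square (a point): centre of the flat outer face of the square crystal of the short stick
- stick_short_round (a point): centre of the flat outer face of the round crystal of the short stick
- rack: fixed aluminium rack, base 110 x 225 x 8 mm, with three fork clips side by side, 75 mm apart along its y axis. Origin under the middle clip, on the table; x lies along the seated rods, z up. Each clip carries a rod on two forks, 8 mm thick, at x = +30 and -30 mm: 52 mm clear between them for the fingers. Slots 17 mm wide, floor 38 mm above the table
- clip0 (a point): seat of clip 0 (y = -75 mm on the rack): where the middle of a fully seated rod's axis lies, 45 mm above the table; axes as the rack's. On its -y side the slot has a fixed wall 78 mm tall, flared at the top; on +y the sprung jaw
- jaw0 (a joint): hinge of the sprung jaw of clip 0, rad: 0 shut, about 0.1 as a rod passes, at most 0.45. Its sloping nose hangs over the slot from 55 to 75 mm up; a rod pushed straight down over the seat shoves it aside (some 5 N) and it springs back over the rod. The rod can be pulled straight up again
- clip1 (a point): seat of clip 1 (y = 0 mm on the rack): where the middle of a fully seated rod's axis lies, 45 mm above the table; axes as the rack's. On its -y side the slot has a fixed wall 78 mm tall, flared at the top; on +y the sprung jaw
- jaw1 (a joint): hinge of the sprung jaw of clip 1, rad: 0 shut, about 0.1 as a rod passes, at most 0.45. Its sloping nose hangs over the slot from 55 to 75 mm up; a rod pushed straight down over the seat shoves it aside (some 5 N) and it springs back over the rod. The rod can be pulled straight up again
- clip2 (a point): seat of clip 2 (y = 75 mm on the rack): where the middle of a fully seated rod's axis lies, 45 mm above the table; axes as the rack's. On its -y side the slot has a fixed wall 78 mm tall, flared at the top; on +y the sprung jaw
- jaw2 (a joint): hinge of the sprung jaw of clip 2, rad: 0 shut, about 0.1 as a rod passes, at most 0.45. Its sloping nose hangs over the slot from 55 to 75 mm up; a rod pushed straight down over the seat shoves it aside (some 5 N) and it springs back over the rod. The rod can be pulled straight up again
- plate (a joint): travel of the sprung polishing plate in m: 0 at rest (out), 0.012 pushed fully back against its stop; pushing it takes about 2 N to start and 6.5 N at the stop; springs out by itself
- plate_face (a point): centre of the working face of the upright steel polishing plate (64 x 64 x 10 mm, carried by a fixed grey stand behind it that is 97 mm tall), 70 mm above the table, moving with the plate; its x axis is level and points INTO the plate, the way it is pushed; the face looks along -x; z up
- plate_rest (a point): fixed point: where the centre of the plate's face is when the plate is out at rest, 70 mm above the table; axes as those of plate_face
- tin: bystander: low round metal tin, 68 mm across, 45 mm tall, origin under its centre
- jar: bystander: white plastic jar, 56 mm across, 60 mm tall, origin under its centre
- brush: bystander: brush about 170 mm long lying on the table, origin under its middle
Mind the look-alikes: they are no part of the job. What is shaped like the stick_long but orange or red is not meant.

How it is judged:
By the outcome, as a careful person would: the job done as asked, in the order asked, and still so for the second after the job is handed in, with the robot touching nothing.
Of stick_long, stick_middle, stick_short only 2 to 3 are there at a start; the rules pass over those that are not, and their reading is None.
At some moment in a run one of stick_long, stick_middle, stick_short may be knocked a few centimetres aside while the robot is not near it.
Once in a run the grip may slacken for a moment while it holds something.
It also fails if it takes over 210 s, if anything falls off the work surface, if the arm or the gripper's body presses on something with over 40 N, if the wrist force passes 120 N, or if a joint passes its speed limit or range.

## Robot

A 7-joint arm with a two-finger parallel gripper is mounted at the origin on the work surface. World frame = base frame: x ahead of the robot, y to its left, z up, the work surface at z = 0. Lengths are in m, angles in rad, forces in N, time in s.
With the tool pointing down it reaches from about 0.4 to 0.875 m from the base axis. Payload 19.3 kg.
Tool frame: the origin (TCP) lies between the finger pads; the fingertips stand 17 mm ahead of it and the grasp point (between the pads) lies 2 mm behind it; z points along the fingers, y is the line along which they close (so a half turn about z gives the same grasp; the last joint's range is limited). The gripper opens to 85 mm and grips with 20 to 120 N. Pads are 22 mm wide; open, the fingers measure 114 mm over their backs; the gripper's body (76 mm by 85 mm) begins 54 mm behind the grasp point. The pads swing forward as they close: fully open they stand 13 mm farther back than shut.
Start: joints at [1.266, 0.521, -0.036, 1.599, 0.021, 1.021, -0.113], TCP at [0.145, -0.608, 0.248] pointing down, gripper open.
Joint ranges: [-2.91, 2.91], [-0.3, 2.13], [-1.5, 1.42], [0.17, 2.43], [-1.26, 4.41], [0.16, 1.93], [-2.52, 2.52]. Speed limits (rad/s): [1.89, 1.89, 2.39, 2.39, 3.01, 3.01, 3.01].

## Interface

Orientations are given as [roll, pitch, yaw] about the fixed x, y, z axes, in that order (R = Rz(yaw) Ry(pitch) Rx(roll)).
In Python, from workcell import bot gives the robot as it stands.
- The arm moves only by the shell command python3 -m inch 'ROWS' [FORCE]. ROWS is JSON, a list of rows, each a list of 7 numbers: the shift along the tool's x, y, z in units of 200 mm (1.0 is 200 mm), then the turn, a rotation vector about the tool's x, y, z in units of 90 degrees (1.0 is 90 degrees), then the opening, from 0 (shut) to 1 (fully open). In form: [[x, y, z, rx, ry, rz, grip], ...]. A call has 1 to 20 rows; each row is the pose to reach, as a shift and turn from the pose commanded when the call began, along the tool's axes at that moment; what a row does not reach only later rows make up. A row lasts 1/8 s, in which the tool goes at most 62.5 mm and 10.7 degrees, less where a joint would pass 70% of its speed; a pose out of reach is approached as far as the arm can. A call with a number of a shift or a turn outside -1 to 1 is refused whole. A call with a gripper value outside its range is refused whole. The fingers move at their own pace and stop on an object; FORCE is the grip in N (left out, the last holds). Time passes only in rows, so rows that repeat a pose let the fingers close. It gives the time, the measured TCP pose, the force, the opening and the grip force at its end, in the units of the state.
- bot.observe(): the state, without advancing time (a new reading comes with each control period).
- bot.grab_frame(name): name is "side" or "top" or "wrist"; returns a dict with "img" (480x640x3 uint8, red, green, blue), "z_map" (480x640 float32, m along the optical axis (not along the pixel's ray), 0 where there is no reading), "vfov" (degrees; the focal length in pixels is half the picture's height over the tangent of half this angle, whatever the lens; pixels are square), "cx", "cy" (the principal point, pixels), "rvec" (rotation vector, rad) and "tvec" (3), from world to camera coordinates, as OpenCV has them. Camera axes: x right, y down, z forward; pixel columns grow to the right and rows downward; lengths in m; the calibration is good to about 2 mm. A picture is of the moment at which its call begins.
- bot.job_done(): hands the job in; it is judged then, once.
The state is a dict: "clock": time; "qpos": joint angles; "qd": joint speeds; "joint_efforts": joint torques, N m; "position": TCP position; "tool_rot": TCP orientation; "force": force on the tool from outside, world axes, zero at the start; "moment": the same for the moment, N m; "grip_width": finger opening in m; "finger_force": force on a finger pad.
Only numpy, scipy, OpenCV 4.12 (cv2) and the standard library are available. Lean on these libraries where they do the work, as an engineer would, in place of code of your own. Each camera call takes 0.05 s, during which the arm holds its last target. There are 200 camera calls.

## Working session

There is one attempt and no reset: what is moved stays moved. The work goes in short steps, Python scripts to look and compute and a shell command to move; the robot and the scene stay as the last step left them, time stands still between calls to the robot, and variables do not carry over. Pictures are saved under pics/ and viewed, at most 16 in all, crops included, and the job is handed in when it is done.

```bash
ls; mkdir -p pics
cat > h.py <<'E'
import numpy as np, cv2
from workcell import bot
from scipy.spatial.transform import Rotation as Ro
def cam(n, save=None):
    f=bot.grab_frame(n)
    f['f']=240/np.tan(np.radians(f['vfov'])/2)
    f['R']=cv2.Rodrigues(np.array(f['rvec'],float))[0]; f['t']=np.array(f['tvec'],float).ravel()
    if save: cv2.imwrite('pics/'+save,f['img'][:,:,::-1])
    return f
def world(f,u,v,z=None):
    "ray onto plane height z, or depth map if z None"
    d=np.array([(u-f['cx'])/f['f'],(v-f['cy'])/f['f'],1.])
    c=-f['R'].T@f['t']; r=f['R'].T@d
    s=f['z_map'][int(round(v)),int(round(u))] if z is None else (z-c[2])/r[2]
    return c+s*r
def cloud(f):
    v,u=np.mgrid[:480,:640]
    d=np.stack([(u-f['cx'])/f['f'],(v-f['cy'])/f['f'],np.ones_like(u,float)],-1)*f['z_map'][...,None]
    return (d-f['t'])@f['R']
def pix(f,p):
    q=f['R']@np.array(p)+f['t']; return q[:2]/q[2]*f['f']+[f['cx'],f['cy']]
E
python3 - <<'E'
from h import *
print(bot.observe())
for n in ('side','top','wrist'):
    f=cam(n,n+'0.png'); print(n,f['vfov'],f['cx'],f['cy'],-f['R'].T@f['t'],f['R'][2])
    np.savez('pics/'+n+'0.npz',**f)
E
```

```text
pics
{'clock': 0.0, 'qpos': array([ 1.26580624,  0.52203004, -0.03634966,  1.5999738 ,  0.02119084,
        1.02108921, -0.1127848 ]), 'qd': array([-1.81223262e-05, -7.48031650e-04,  1.00644476e-03, -1.68427946e-03,
        2.29930974e-04, -2.48129262e-04, -1.00708334e-03]), 'joint_efforts': array([-3.35135583e-04, -9.27121997e+01,  1.97981916e+00, -3.69929123e+01,
        1.77342421e-02,  8.25119350e-03,  6.21912045e-05]), 'position': array([ 0.14531075, -0.60756281,  0.24772773]), 'tool_rot': array([-3.14047833e+00,  5.96052954e-05,  2.34809247e-01]), 'force': array([-0.36165407,  0.19414127, -0.25045615]), 'moment': array([-0.01222328, -0.03002737, -0.02674417]), 'finger_force': 0.0, 'grip_width': 0.08534703196846412}
side 57.6625178592247 319.9594272610147 240.99642872756854 [0.33721499 0.75189882 0.63447307] [ 0.13293584 -0.78845995 -0.60054889]
top 46.62994344942841 315.52355341265945 232.99173478442302 [0.25792655 0.01825256 1.40383549] [ 0.1403137   0.00722915 -0.99008071]
wrist 70.83292990696721 318.33649020422456 243.75524679750632 [ 0.21937499 -0.58956169  0.3734125 ] [-0.29003401 -0.06815661 -0.95458627]
```

View pics/top0.png

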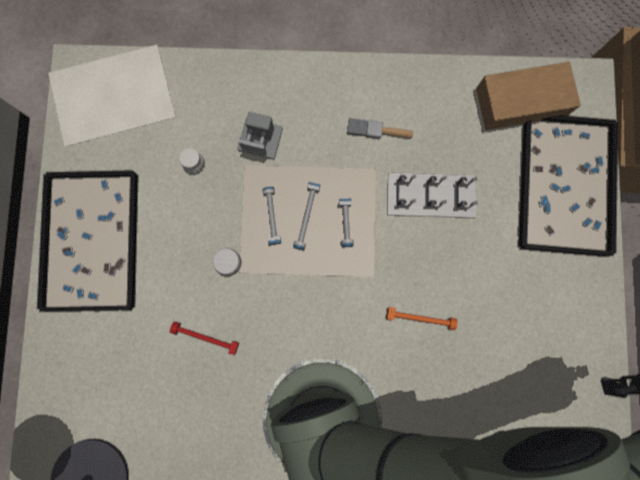

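View pics/side0.png

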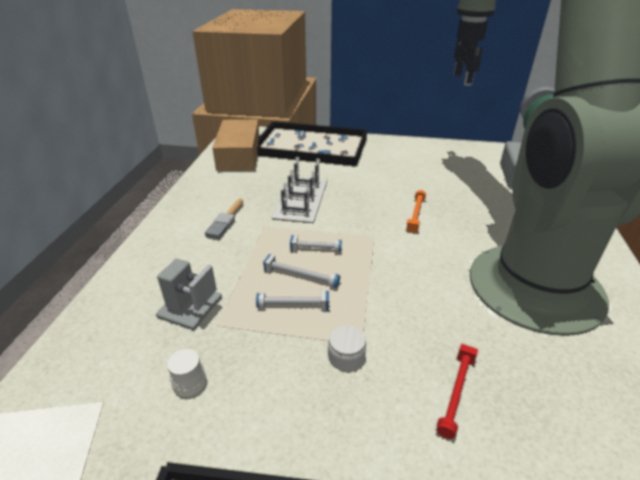

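The top view shows three grey sticks: long (307,215), middle (271,215) and short (346,222). The red bar (205,338) and orange bar (422,318) are decoys. The plate stand is at (260,136) and the rack at (432,195). The tin is at (227,262), the jar at (191,160) and the brush at (380,130). Next come a close crop and measurements from both views.

Run:
```python
from h import *
T=dict(np.load('pics/top0.npz'));S=dict(np.load('pics/side0.npz'))
a=cv2.resize(T['img'][160:270,235:385],None,fx=5,fy=5,interpolation=cv2.INTER_CUBIC)
b=cv2.resize(T['img'][100:170,230:300],None,fx=4,fy=4,interpolation=cv2.INTER_CUBIC)
cv2.imwrite('pics/c1.png',a[:,:,::-1]);
for f,n in((T,'top'),(S,'side')):
    P=cloud(f); 
    # sticks: above table, within mat area
    print(n,'table z',np.median(P[...,2][(abs(P[...,0]-.45)<.3)&(abs(P[...,1])<.3)]))
    m=((P[...,2]>.008)&(P[...,2]<.15)&(P[...,0]>.2)&(P[...,0]<.85)&(abs(P[...,1])<.45)).astype(np.uint8)
    k,l,st,c=cv2.connectedComponentsWithStats(m)
    for i in range(1,k):
        if st[i,4]<60: continue
        q=P[l==i]; r=cv2.minAreaRect(q[:,:2].astype(np.float32))
        print(n,c[i].round(),'n',st[i,4],'ctr',np.round(r[0],3),'size',np.round(r[1],3),'ang',round(r[2],1),'z95',q[:,2].max().round(3),'blue',)
```

```text
top table z 0.001004647218321874
top [496. 101.] n 1506 ctr [ 0.801 -0.424] size [0.113 0.066] ang 11.2 z95 0.09 blue
top [260. 135.] n 1414 ctr [0.698 0.181] size [0.101 0.097] ang 77.4 z95 0.108 blue
top [374. 128.] n 765 ctr [ 0.731 -0.13 ] size [0.169 0.043] ang 83.3 z95 0.027 blue
top [191. 160.] n 479 ctr [0.628 0.347] size [0.051 0.054] ang 5.1 z95 0.067 blue
top [432. 193.] n 2312 ctr [ 0.564 -0.265] size [0.111 0.228] ang 0.1 z95 0.084 blue
top [306. 215.] n 476 ctr [0.498 0.053] size [0.031 0.172] ang 78.2 z95 0.036 blue
top [271. 215.] n 418 ctr [0.501 0.142] size [0.152 0.03 ] ang 9.3 z95 0.039 blue
top [346. 221.] n 373 ctr [ 0.484 -0.047] size [0.123 0.032] ang 4.4 z95 0.036 blue
top [227. 261.] n 616 ctr [0.376 0.245] size [0.064 0.066] ang 46.2 z95 0.054 blue
top [422. 318.] n 514 ctr [ 0.251 -0.238] size [0.172 0.03 ] ang 82.3 z95 0.037 blue
top [179. 328.] n 166 ctr [0.213 0.345] size [0.069 0.025] ang 88.5 z95 0.037 blue
side table z 0.001612896825986503
side [234. 154.] n 1145 ctr [ 0.795 -0.413] size [0.11  0.075] ang 0.3 z95 0.084 blue
side [300. 194.] n 1806 ctr [ 0.562 -0.262] size [0.228 0.11 ] ang 89.5 z95 0.082 blue
side [415. 211.] n 353 ctr [ 0.25  -0.236] size [0.178 0.031] ang 81.9 z95 0.035 blue
side [223. 220.] n 571 ctr [ 0.73  -0.129] size [0.172 0.043] ang 82.8 z95 0.024 blue
side [313. 243.] n 430 ctr [ 0.484 -0.046] size [0.119 0.035] ang 4.6 z95 0.035 blue
side [300. 271.] n 665 ctr [0.497 0.055] size [0.033 0.17 ] ang 78.0 z95 0.034 blue
side [186. 292.] n 3002 ctr [0.696 0.183] size [0.1   0.096] ang 76.1 z95 0.106 blue
side [292. 300.] n 691 ctr [0.497 0.143] size [0.144 0.033] ang 9.5 z95 0.035 blue
side [346. 346.] n 1373 ctr [0.375 0.252] size [0.065 0.065] ang 47.1 z95 0.049 blue
side [185. 372.] n 1392 ctr [0.628 0.353] size [0.053 0.053] ang 68.0 z95 0.063 blue
side [446. 422.] n 422 ctr [0.213 0.347] size [0.067 0.026] ang 89.9 z95 0.033 blue
```

View pics/c1.png

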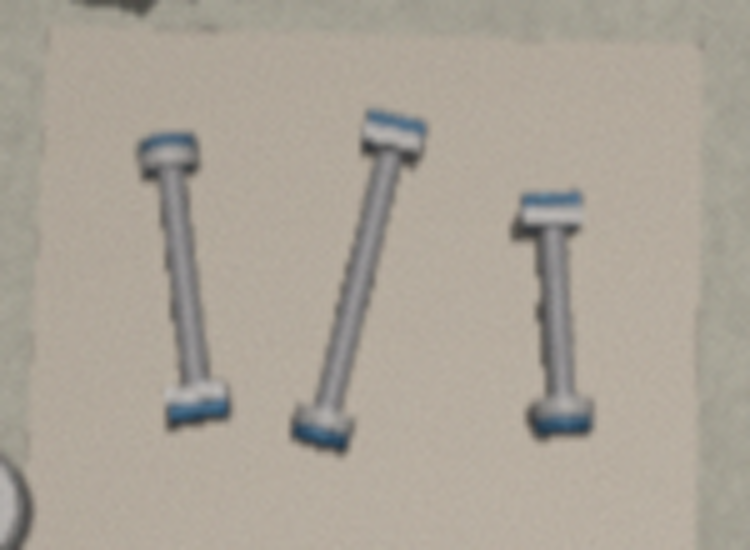

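The crop shows the long stick with its square end at the top (395,130) and its round end at the bottom (322,430). The middle stick looks round at the top (170,150) and square at the bottom (197,400). The short stick looks square at the top (552,210) and round at the bottom (560,415). Now the plate geometry.

Run:
```python
from h import *
T=dict(np.load('pics/top0.npz'));S=dict(np.load('pics/side0.npz'))
for f,n in((T,'top'),(S,'side')):
    P=cloud(f); R=(abs(P[...,0]-.698)<.08)&(abs(P[...,1]-.181)<.08)
    for lo,hi in((.03,.06),(.06,.093),(.09,.12)):
        q=P[R&(P[...,2]>lo)&(P[...,2]<hi)]
        H,xe,ye=np.histogram2d(q[:,0],q[:,1],bins=[np.arange(.63,.771,.01),np.arange(.11,.251,.01)])
        print(n,lo,hi);print(H.astype(int))
a=cv2.resize(S['img'][240:340,140:240],None,fx=4,fy=4,interpolation=cv2.INTER_CUBIC)
b=cv2.resize(T['img'][100:170,225:295],None,fy=400/70,fx=400/70,interpolation=cv2.INTER_CUBIC)
cv2.imwrite('pics/c2.png',np.hstack([a,b])[:,:,::-1])
```

```text
top 0.03 0.06
[[ 0  0  0  0  0  0  0  0  0  0  0  0  0  0]
 [ 0  0  0  0  1  9  6  0  0  0  0  0  0  0]
 [ 0  0  0  0  3  1  2  8  7  8  6  2  0  0]
 [ 0  0  0  0  0  0  0  0  0  0  2  0  0  0]
 [ 0  0  0  0  0  0  0  0  0  0  0  0  0  0]
 [ 0  0  0  0  0  0  0  0  0  0  0  0  0  0]
 [ 0  0  0  0 14  1  0  0  0  0  0  0  0  0]
 [ 0  0  0  6  1  0  4 10  4  0  0  0  0  0]
 [ 0  0  0  7  0  0  0  0  0  0  0  0  0  0]
 [ 0  0  0  4  0  0  0  0  0  0  0  0  0  0]
 [ 0  0  0  0  0  0  0  0  0  0  0  0  0  0]
 [ 0  0  0  0  0  0  0  0  0  0  0  0  0  0]
 [ 0  0  0  0  0  0  0  0  0  0  0  0  0  0]
 [ 0  0  0  0  0  0  0  0  0  0  0  0  0  0]]
top 0.06 0.093
[[ 0  0  0  0  0  0  0  0  0  0  0  0  0  0]
 [ 0  0  0  0  1 13  9  0  0  0  0  0  0  0]
 [ 0  0  0  0  5  0  5 13 14 13 14  0  0  0]
 [ 0  0  0  0  0  4  2  0  0  0  0  1  0  0]
 [ 0  0  0  0  0 11  5  0  2  8  0  0  0  0]
 [ 0  0  0  0  3 18  3  0  6 10  0  0  0  0]
 [ 0  0  0  1 19 21  5  0 19  9  0  0  0  0]
 [ 0  0  0  9  4  6 15 20 19 13  0  0  0  0]
 [ 0  0  0  7  1  1  2  3  0  1  0  0  0  0]
 [ 0  0  0 11  2  0  0  2  2  0  0 
[... 2074 characters left out ...]
0  0  0]
 [ 0  0  0  0  0  0  0  0  0  0  0  0  0  0]]
side 0.09 0.12
[[ 0  0  0  0  0  0  0  0  0  0  0  0  0  0]
 [ 0  0  0  0  0 19 23  9  0  0  0  0  0  0]
 [ 0  0  0  0  1 11 10 27 37 31 28 10  0  0]
 [ 0  0  0  0  0  0  0  0  3  8 15 18  0  0]
 [ 0  0  0  0  0  0  0  0  0  0  0  0  0  0]
 [ 0  0  0  0  0  0  0  0  0  0  0  0  0  0]
 [ 0  0  0  0 11 16  9  1  0  0  0  0  0  0]
 [ 0  0  0  1 15 16 23 30 23 24  0  0  0  0]
 [ 0  0  0  2 18 16 20 18 16 31  1  0  0  0]
 [ 0  0  0  3 15 14 19 18 20 21  0  0  0  0]
 [ 0  0  0  0  1  2  5  6 18 14  0  0  0  0]
 [ 0  0  0  0  0  0  0  0  0  0  0  0  0  0]
 [ 0  0  0  0  0  0  0  0  0  0  0  0  0  0]
 [ 0  0  0  0  0  0  0  0  0  0  0  0  0  0]]
```

View pics/c2.png

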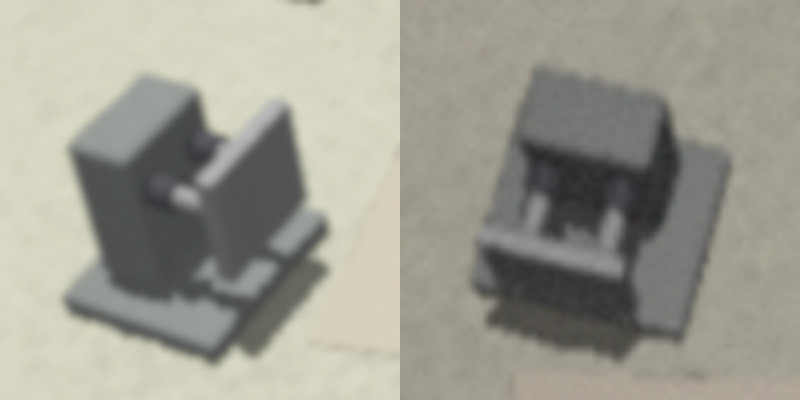

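```bash
cat >> h.py <<'E'
def go(x,y,z,yaw,roll=np.pi):
    "row numbers from present pose to tool-down pose; yaw deg"
    s=bot.observe(); R0=Ro.from_euler('xyz',s['tool_rot']); R1=Ro.from_euler('xyz',[roll,0,np.radians(yaw)])
    d=R0.inv().apply(np.array([x,y,z])-s['position'])/.2
    r=(R0.inv()*R1).as_rotvec()/(np.pi/2)
    return np.round(np.r_[d,r],3).tolist(), 'rows>=%.1f'%max(np.linalg.norm(d)*200/62.5,np.linalg.norm(r)*90/10.7)
def st():
    s=bot.observe(); print('t',round(float(s['clock']),2),'p',s['position'].round(4),'yaw',np.degrees(s['tool_rot']).round(2),'F',s['force'].round(1),'M',s['moment'].round(2),'w',round(s['grip_width'],4),'ff',round(s['finger_force'],1),'q',s['qpos'].round(2))
E
python3 - <<'E'
from h import *
S=dict(np.load('pics/side0.npz'));T=dict(np.load('pics/top0.npz'))
for f in(S,T):
    P=cloud(f); 
    q=P[(P[...,2]>.042)&(P[...,2]<.097)&(P[...,0]>.63)&(P[...,1]>.15)&(P[...,1]<.245)&(P[...,0]<.675)]
    vx,vy,x0,y0=cv2.fitLine(q[:,:2].astype(np.float32),cv2.DIST_HUBER,0,.001,.001).ravel()
    t=(q[:,:2]-[x0,y0])@[vx,vy]; nn=(q[:,:2]-[x0,y0])@[vy,-vx]
    print(x0,y0,'yaw',np.degrees(np.arctan2(-vx,vy)),'ext',t.min(),t.max(),'ctr',np.array([x0,y0])+np.array([vx,vy])*(np.percentile(t,1)+np.percentile(t,99))/2, nn.std(),nn.min(),nn.max())
print(go(.38,-.38,.28,0)); print(go(.48,.05,.2,-12))
E
```

```text
0.6523319 0.19308464 yaw -13.26611 ext -0.033707065422546555 0.03205315689034171 ctr [0.65237628 0.19327292] 0.0018928957874914402 -0.0028307301379450894 0.009314768381199816
0.6526456 0.18745886 yaw -11.392501 ext -0.02866807668999424 0.03707833202548457 ctr [0.6531994  0.19020729] 0.006008802400950983 -0.002898586675474243 0.02503146819774371
([1.406, -0.834, -0.16, -0.001, 0.0, 0.149], 'rows>=5.3')
([2.392, -2.809, 0.242, -0.001, 0.0, 0.283], 'rows>=11.8')
```

```bash
python3 -m inch '[[0.33,-0.33,0,0,0,0,1],[0.66,-0.66,0,0,0,0,1],[1,-1,0,0,0,0,1],[1,-1,0,0,0,0,1],[1,-1,0,0,0,0,1]]' 60
python3 -m inch '[[1,-1,0,0,0,0,1],[1,-1,0,0,0,0,1],[1,-1,0,0,0,0,1],[1,-1,0,0,0,0,1],[1,-1,0,0,0,0,1],[1,-1,0,0,0,0,1]]'
python3 -c "
from h import *
st();print(go(.49,.053,.18,-12))"
```

```text
clock: 0.78
position: [0.2947, -0.3642, 0.2484]
tool_rot: [-3.141, -0.0, 0.237]
force: [0.1, -0.7, 0.3]
grip_width: 0.0852
finger_force: 0.0
clock: 1.52
position: [0.4423, -0.1236, 0.2482]
tool_rot: [-3.141, -0.0, 0.239]
force: [-0.3, -0.4, -0.1]
grip_width: 0.0855
finger_force: 0.0
t 1.52 p [ 0.4423 -0.1236  0.2482] yaw [-1.7996e+02 -2.0000e-02  1.3680e+01] F [-0.3 -0.4 -0.1] M [-0.08 -0.   -0.03] w 0.0855 ff 0.0 q [ 0.38  0.27 -0.29  2.01  0.1   0.88 -1.29]
([0.441, -0.802, 0.342, -0.0, -0.0, 0.285], 'rows>=3.1')
```

```bash
python3 -m inch '[[0.44,-0.8,0.34,0,0,0.285,1],[0.44,-0.8,0.34,0,0,0.285,1],[0.44,-0.8,0.34,0,0,0.285,1],[0.44,-0.8,0.34,0,0,0.285,1],[0.44,-0.8,0.34,0,0,0.285,1],[0.44,-0.8,0.34,0,0,0.285,1]]'
cat >> h.py <<'E'
def things(f,zlo=.010,zhi=.15,mn=60,box=(.2,.85,-.45,.45)):
    P=cloud(f); m=((P[...,2]>zlo)&(P[...,2]<zhi)&(P[...,0]>box[0])&(P[...,0]<box[1])&(P[...,1]>box[2])&(P[...,1]<box[3])).astype(np.uint8)
    k,l,stt,c=cv2.connectedComponentsWithStats(m)
    for i in range(1,k):
        if stt[i,4]<mn: continue
        q=P[l==i]; r=cv2.minAreaRect(q[:,:2].astype(np.float32)); w,h=r[1]; a=r[2] if w>h else r[2]+90
        a=(a+90)%180-90
        print(c[i].round(),'n',stt[i,4],'ctr',np.round(r[0],4),'len',round(max(w,h),4),'wid',round(min(w,h),4),'yaw',round(a,1),'zmax',np.percentile(q[:,2],99).round(4))
E
python3 - <<'E'
from h import *
st(); f=cam('wrist','w1.png'); things(f,mn=300)
E
```

```text
clock: 2.28
position: [0.4895, 0.0488, 0.1804]
tool_rot: [3.141, 0.0, -0.214]
force: [0.4, -0.3, -0.4]
grip_width: 0.0857
finger_force: 0.0
t 2.27 p [0.4895 0.0488 0.1804] yaw [ 1.7996e+02  1.0000e-02 -1.2270e+01] F [ 0.4 -0.3 -0.4] M [ 0.03  0.03 -0.03] w 0.0857 ff 0.0 q [-0.03  0.42 -0.25  2.    0.15  0.74 -2.15]
[80. 31.] n 9371 ctr [0.6742 0.1866] len 0.1 wid 0.0476 yaw 77.6 zmax 0.1028
[599.  72.] n 3561 ctr [ 0.5637 -0.192 ] len 0.0737 wid 0.0418 yaw 0.9 zmax 0.0705
[311. 210.] n 4001 ctr [0.4977 0.0543] len 0.1703 wid 0.0312 yaw -11.8 zmax 0.0316
[426. 207.] n 3327 ctr [ 0.4836 -0.046 ] len 0.1204 wid 0.0313 yaw 4.5 zmax 0.0316
[213. 239.] n 3616 ctr [0.4971 0.1422] len 0.1448 wid 0.0316 yaw 8.9 zmax 0.0314
[133. 356.] n 603 ctr [0.405  0.2538] len 0.0432 wid 0.009 yaw -77.5 zmax 0.0459
[618. 390.] n 641 ctr [ 0.2542 -0.2159] len 0.0498 wid 0.0132 yaw 82.5 zmax 0.023
```

View pics/w1.png

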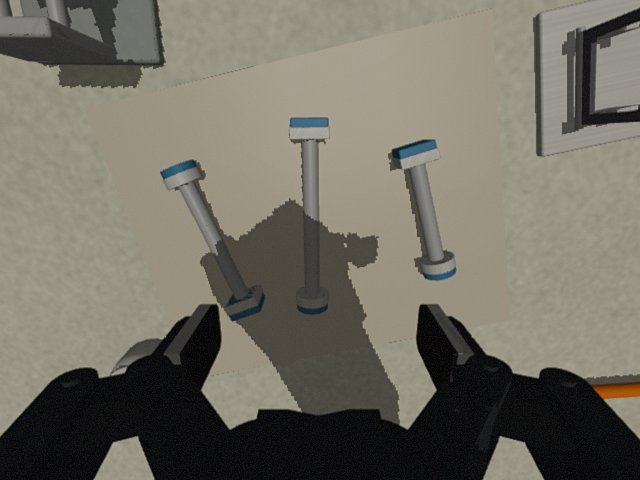

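The wrist view confirms the choice: the long stick is in the middle at (311,210), with its square end at (310,128) and its round end at (312,300). Its length of 170.3 mm and top at 31 mm match the description.

```bash
python3 -c "
from h import *
print(go(.4977,.0543,.02,-11.8))"
```

```text
([0.033, -0.037, 0.803, 0.0, -0.0, -0.006], 'rows>=2.6')
```

```bash
python3 -m inch '[[0.033,-0.037,0.25,0,0,-0.006,0.5],[0.033,-0.037,0.5,0,0,-0.006,0.5],[0.033,-0.037,0.7,0,0,-0.006,0.5],[0.033,-0.037,0.8,0,0,-0.006,0.5],[0.033,-0.037,0.8,0,0,-0.006,0.5],[0.033,-0.037,0.8,0,0,-0.006,0],[0.033,-0.037,0.8,0,0,-0.006,0],[0.033,-0.037,0.8,0,0,-0.006,0],[0.033,-0.037,0.8,0,0,-0.006,0],[0.033,-0.037,0.8,0,0,-0.006,0]]' 100
python3 -c "
from h import *
st()"
```

```text
clock: 3.58
position: [0.4985, 0.0558, 0.0217]
tool_rot: [-3.141, -0.002, -0.204]
force: [-2.6, -1.8, 12.1]
grip_width: 0.0103
finger_force: 97.9
t 3.58 p [0.4985 0.0558 0.0217] yaw [-1.7998e+02 -1.1000e-01 -1.1700e+01] F [-2.6 -1.8 12.1] M [-0.36  0.39 -0.03] w 0.0103 ff 97.9 q [-0.11  0.7  -0.16  2.06  0.27  0.4  -2.25]
```

```bash
python3 -m inch '[[0,0,-0.1,0,0,0,0],[0,0,-0.3,0,0,0,0],[0,0,-0.5,0,0,0,0],[0,0,-0.5,0,0,0,0],[0,0,-0.5,0,0,0,0]]'
python3 - <<'E'
from h import *
st(); f=cam('wrist','w2.png'); g=cam('side','s2.png')
a=g['img'][180:340,140:400]; cv2.imwrite('pics/c3.png',np.hstack([cv2.resize(a,(650,400)), ])[:,:,::-1])
E
```

```text
clock: 4.2
position: [0.4977, 0.0559, 0.1204]
tool_rot: [-3.142, -0.001, -0.204]
force: [-0.7, -0.1, -2.2]
grip_width: 0.0103
finger_force: 98.4
t 4.2 p [0.4977 0.0559 0.1204] yaw [-1.800e+02 -3.000e-02 -1.168e+01] F [-0.7 -0.1 -2.2] M [ 0.02  0.02 -0.05] w 0.0103 ff 98.4 q [-0.06  0.52 -0.23  2.02  0.2   0.62 -2.19]
```

View pics/w2.png

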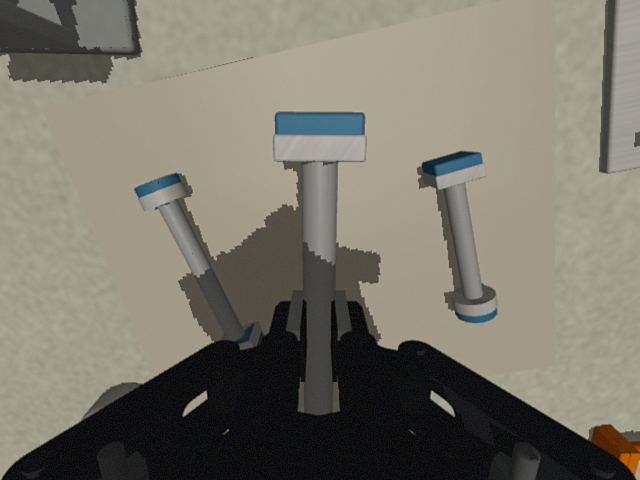

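View pics/c3.png

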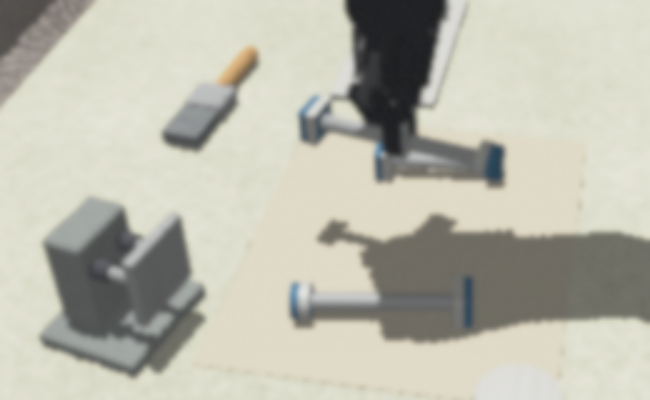

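```bash
cat >> h.py <<'E'
def held(f=None):
    f=f or cam('wrist'); s=bot.observe(); P=cloud(f)
    Q=Ro.from_euler('xyz',s['tool_rot']).inv().apply((P-s['position']).reshape(-1,3)).reshape(P.shape)
    m=(abs(Q[...,1])<.022)&(Q[...,2]>-.03)&(Q[...,2]<.035)&(Q[...,0]>.025)
    q=Q[m]; xe=np.percentile(q[:,0],99.5); c=q[q[:,0]>xe-.014]; r=q[(q[:,0]<xe-.019)&(abs(q[:,1])<.010)]
    # rod ridge: min z (tool z down) in x bins
    b=[(x+.0025,np.percentile(r[(r[:,0]>=x)&(r[:,0]<x+.005),2],8)) for x in np.arange(.03,xe-.02,.005) if ((r[:,0]>=x)&(r[:,0]<x+.005)).sum()>10]
    b=np.array(b); k=np.polyfit(b[:,0],b[:,1],1) if len(b)>2 else (np.nan,np.nan)
    rt=r[:,0]; yl=np.polyfit(rt,r[:,1],1) if len(r)>20 else None
    print('end x %.4f  crystal y %.4f..%.4f topz %.4f | rod axis z at0 %.4f (pitch %.2f deg) zmid-range %.4f  y fit'%(xe,*np.percentile(c[:,1],[1,99]),np.percentile(c[:,2],5),k[1]+.007,np.degrees(np.arctan(k[0])),b[:,1].mean()+.007 if len(b) else np.nan),yl, 'n',len(q))
E
python3 - <<'E'
from h import *
st(); f=cam('wrist'); held(f)
P=cloud(f); q=P[(P[...,2]>.045)&(P[...,2]<.097)&(P[...,0]>.63)&(P[...,1]>.15)&(P[...,1]<.245)&(P[...,0]<.675)]
print(len(q))
E
```

```text
t 4.3 p [0.4972 0.056  0.1196] yaw [ 1.7997e+02  7.0000e-02 -1.1660e+01] F [ 0.6 -0.5 -2. ] M [ 0.04 -0.    0.03] w 0.0104 ff 98.4 q [-0.06  0.53 -0.23  2.02  0.2   0.62 -2.19]
end x 0.0843  crystal y -0.0149..0.0148 topz -0.0096 | rod axis z at0 0.0066 (pitch -0.15 deg) zmid-range 0.0065  y fit [ 0.00693774 -0.00045851] n 8330
2086
```

```bash
python3 -c "
from h import *
print(go(.52,.22,.14,-12.3))"
```

```text
([-0.054, -0.826, -0.103, 0.0, 0.001, 0.007], 'rows>=2.7')
```

```bash
python3 -m inch '[[-0.05,-0.25,-0.1,0,0,0,0],[-0.05,-0.5,-0.1,0,0,0,0],[-0.05,-0.7,-0.1,0,0,0.007,0],[-0.05,-0.83,-0.1,0,0,0.007,0],[-0.05,-0.83,-0.1,0,0,0.007,0],[-0.05,-0.83,-0.1,0,0,0.007,0]]'
cat >> h.py <<'E'
def plate(f):
    P=cloud(f); m=(P[...,2]>.045)&(P[...,2]<.1)&(P[...,0]>.62)&(P[...,1]>.15)&(P[...,1]<.24)&(P[...,0]<.69)
    q=P[m]; yaw=-12.3
    for _ in range(4):
        n=np.array([np.cos(np.radians(yaw)),np.sin(np.radians(yaw))]); t=np.array([-n[1],n[0]])
        d=q[:,:2]@n; d0=np.percentile(d,5); w=q[(d<d0+.004)]
        a=np.polyfit(w[:,:2]@t,w[:,:2]@n,1); yaw-=np.degrees(np.arctan(a[0]))
    tt=w[:,:2]@t; c=n*np.median(w[:,:2]@n)+t*(np.percentile(tt,1)+np.percentile(tt,99))/2
    print('plate yaw %.2f centre'%yaw,c.round(4),'width %.4f'%np.ptp(np.percentile(tt,[1,99])),'ztop',q[:,2].max().round(4),'n',len(w));
E
python3 - <<'E'
from h import *
st(); f=cam('wrist','w3.png'); held(f); plate(f); plate(cam('side')); plate(cam('top'))
E
```

```text
clock: 5.1
position: [0.5211, 0.2199, 0.1395]
tool_rot: [3.14, 0.001, -0.215]
force: [-0.4, -0.8, -1.6]
grip_width: 0.0105
finger_force: 98.5
t 5.1 p [0.5211 0.2199 0.1395] yaw [ 1.7993e+02  6.0000e-02 -1.2300e+01] F [-0.4 -0.8 -1.6] M [-0.06  0.05 -0.  ] w 0.0105 ff 98.5 q [-0.34  0.57 -0.22  1.84  0.18  0.74 -2.45]
end x 0.0841  crystal y -0.0152..0.0146 topz -0.0093 | rod axis z at0 0.0067 (pitch 0.07 deg) zmid-range 0.0068  y fit [ 0.00527726 -0.00065068] n 8305
plate yaw -12.70 centre [0.6517 0.1924] width 0.0611 ztop 0.0958 n 4204
plate yaw -12.98 centre [0.6521 0.1925] width 0.0629 ztop 0.1 n 536
plate yaw -12.50 centre [0.6517 0.1845] width 0.0503 ztop 0.1 n 124
```

View pics/w3.png

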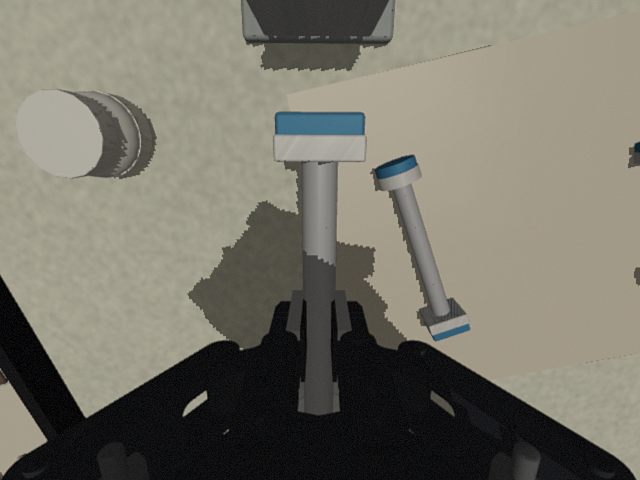

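The wrist view shows the square crystal at (320,137), lined up with the plate's lower edge (245–393, 40). The jar is at (65,130), clear of the path.

```bash
python3 -c "
from h import *
print(go(.5592,.2135,.0768,-12.8))"
```

```text
([0.191, -0.01, 0.316, 0.0, 0.0, 0.005], 'rows>=1.2')
```

```bash
python3 -m inch '[[0,-0.01,0.2,0,0,0.005,0],[0.05,-0.01,0.316,0,0,0.005,0],[0.15,-0.01,0.316,0,0,0.005,0],[0.19,-0.01,0.316,0,0,0.005,0],[0.19,-0.01,0.316,0,0,0.005,0],[0.19,-0.01,0.316,0,0,0.005,0]]'
python3 - <<'E'
from h import *
st(); f=cam('wrist'); held(f); plate(f)
# press target: tip travel 11 mm
n=np.array([np.cos(np.radians(-12.8)),np.sin(np.radians(-12.8))])
p=np.array([.6518,.1925])+n*(.011-.085); print(go(*p,.0768,-12.8))
E
```

```text
clock: 6.0
position: [0.5586, 0.2148, 0.0774]
tool_rot: [-3.141, 0.0, -0.222]
force: [0.2, -0.5, -2.2]
grip_width: 0.0106
finger_force: 98.5
t 6.0 p [0.5586 0.2148 0.0774] yaw [-179.99    0.    -12.73] F [ 0.2 -0.5 -2.2] M [-0.06  0.02 -0.01] w 0.0106 ff 98.5 q [-0.34  0.71 -0.19  1.79  0.19  0.67 -2.43]
end x 0.1189  crystal y -0.0204..0.0218 topz -0.0239 | rod axis z at0 0.0219 (pitch -18.39 deg) zmid-range 0.0017  y fit [ 0.00197519 -0.00018142] n 20115
plate yaw -8.41 centre [0.6266 0.1993] width 0.0298 ztop 0.1 n 1645
([0.109, 0.006, 0.003, -0.0, 0.0, 0.001], 'rows>=0.4')
```

```bash
python3 -m inch '[[0.05,0.006,0.003,0,0,0,0],[0.07,0.006,0.003,0,0,0,0],[0.09,0.006,0.003,0,0,0,0],[0.105,0.006,0.003,0,0,0,0],[0.105,0.006,0.003,0,0,0,0],[0.105,0.006,0.003,0,0,0,0]]'
python3 -c "
from h import *
st()
s=bot.observe();n=np.array([np.cos(np.radians(-12.8)),np.sin(np.radians(-12.8)),0]);print('push',s['force']@n,'travel',s['position']@n-np.array([.6518,.1925,0])@n+.085)"
```

```text
clock: 6.8
position: [0.5788, 0.2089, 0.0763]
tool_rot: [3.141, 0.001, -0.222]
force: [-5.0, 0.9, -0.5]
grip_width: 0.0103
finger_force: 98.6
t 6.8 p [0.5788 0.2089 0.0763] yaw [ 1.7998e+02  5.0000e-02 -1.2730e+01] F [-5.   0.9 -0.5] M [0.2  1.09 0.02] w 0.0103 ff 98.6 q [-0.32  0.73 -0.19  1.74  0.19  0.69 -2.4 ]
push -5.061416862999238 travel 0.01020446393333145
```

```bash
for i in 1; do python3 -m inch '[[0.005,0,0,0,0,0,0],[0.005,0,0,0,0,0,0],[0.005,0,0,0,0,0,0]]'; python3 -m inch '[[0.004,0,0,0,0,0,0],[0.004,0,0,0,0,0,0],[0.004,0,0,0,0,0,0]]';  done
```

```text
clock: 7.18
position: [0.5797, 0.2086, 0.0763]
tool_rot: [3.141, 0.001, -0.222]
force: [-6.0, -0.1, -0.0]
grip_width: 0.0105
finger_force: 98.6
clock: 7.55
position: [0.5805, 0.2085, 0.0763]
tool_rot: [3.141, 0.001, -0.222]
force: [-6.2, 0.8, 0.1]
grip_width: 0.0103
finger_force: 98.6
```

```bash
python3 -m inch '[[0.003,0,0,0,0,0,0],[0.003,0,0,0,0,0,0],[0.003,0,0,0,0,0,0],[0.003,0,0,0,0,0,0],[0.003,0,0,0,0,0,0],[0.003,0,0,0,0,0,0],[0.003,0,0,0,0,0,0],[0.003,0,0,0,0,0,0],[0.003,0,0,0,0,0,0],[0.003,0,0,0,0,0,0],[0.003,0,0,0,0,0,0],[0.003,0,0,0,0,0,0],[0.003,0,0,0,0,0,0],[0.003,0,0,0,0,0,0],[0.003,0,0,0,0,0,0],[0.003,0,0,0,0,0,0],[0.003,0,0,0,0,0,0],[0.003,0,0,0,0,0,0],[0.003,0,0,0,0,0,0],[0.003,0,0,0,0,0,0]]'
python3 -c "
from h import *
st(); g=cam('side','s4.png'); t=cam('top')
a=cv2.resize(g['img'][220:340,130:290],(533,400)); b=cv2.resize(t['img'][95:215,220:300],(266,400))
cv2.imwrite('pics/c4.png',np.hstack([a,b])[:,:,::-1]); plate(g)"
python3 -m inch '[[0,0,0,0,0,0,0],[0,0,0,0,0,0,0],[0,0,0,0,0,0,0],[0,0,0,0,0,0,0],[0,0,0,0,0,0,0],[0,0,0,0,0,0,0],[0,0,0,0,0,0,0],[0,0,0,0,0,0,0],[0,0,0,0,0,0,0],[0,0,0,0,0,0,0],[0,0,0,0,0,0,0],[0,0,0,0,0,0,0],[0,0,0,0,0,0,0],[0,0,0,0,0,0,0],[0,0,0,0,0,0,0],[0,0,0,0,0,0,0],[0,0,0,0,0,0,0],[0,0,0,0,0,0,0],[0,0,0,0,0,0,0],[0,0,0,0,0,0,0]]'
```

```text
clock: 10.05
position: [0.581, 0.2083, 0.0763]
tool_rot: [3.141, 0.001, -0.222]
force: [-6.7, 1.0, 0.1]
grip_width: 0.0101
finger_force: 98.6
t 10.05 p [0.581  0.2083 0.0763] yaw [ 1.7997e+02  7.0000e-02 -1.2730e+01] F [-6.7  1.   0.1] M [ 0.32  1.33 -0.03] w 0.0101 ff 98.6 q [-0.31  0.73 -0.19  1.73  0.19  0.7  -2.4 ]
plate yaw 36.23 centre [0.6427 0.1847] width 0.0584 ztop 0.1 n 71
clock: 12.65
position: [0.581, 0.2084, 0.0763]
tool_rot: [3.141, 0.001, -0.222]
force: [-6.5, 0.6, 1.2]
grip_width: 0.0108
finger_force: 98.6
```

View pics/c4.png

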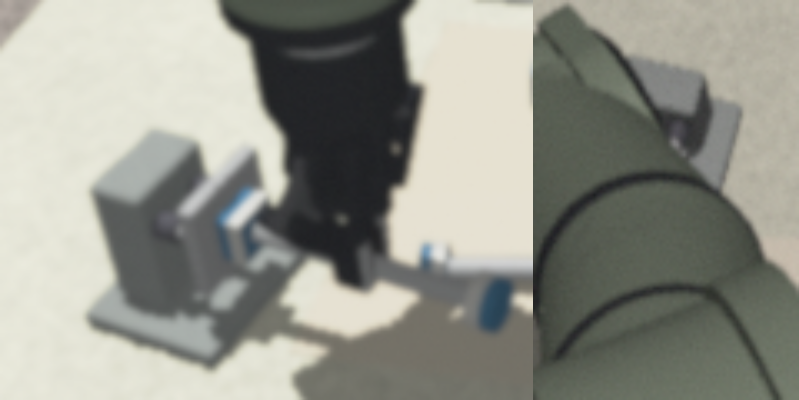

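The push shows the square crystal flat on the middle of the plate (240,220), with the plate right back and held about 5 s. Next I back off, lift and turn end for end.

```bash
python3 -m inch '[[-0.1,0,0,0,0,0,0],[-0.3,0,0,0,0,0,0],[-0.35,0,-0.2,0,0,0,0],[-0.35,0,-0.4,0,0,-0.1,0],[-0.35,0,-0.4,0,0,-0.2,0],[-0.35,0,-0.4,0,0,-0.32,0],[-0.35,0,-0.4,0,0,-0.43,0],[-0.35,0,-0.4,0,0,-0.55,0],[-0.35,0,-0.4,0,0,-0.66,0],[-0.35,0,-0.4,0,0,-0.78,0],[-0.35,0,-0.4,0,0,-0.9,0],[-0.35,0,-0.4,0,0,-1,0]]'
python3 -m inch '[[0,0,0,0,0,-0.1,0],[0,0,0,0,0,-0.2,0],[0,0,0,0,0,-0.3,0],[0,0,0,0,0,-0.4,0],[0,0,0,0,0,-0.5,0],[0,0,0,0,0,-0.6,0],[0,0,0,0,0,-0.7,0],[0,0,0,0,0,-0.8,0],[0,0,0,0,0,-0.9,0],[0,0,0,0,0,-1,0],[0,0,0,0,0,-1,0],[0,0,0,0,0,-1,0]]'
python3 -c "
from h import *
st(); held(); n=np.array([np.cos(np.radians(-12.8)),np.sin(np.radians(-12.8))])
print(go(*(np.array([.581,.2083])-.024*n),.0768,167.2))"
```

```text
clock: 14.15
position: [0.5138, 0.2235, 0.1566]
tool_rot: [3.141, -0.0, 1.354]
force: [-0.6, -0.4, -1.5]
grip_width: 0.0104
finger_force: 98.5
clock: 15.65
position: [0.5135, 0.2236, 0.1565]
tool_rot: [3.142, 0.0, 2.915]
force: [-0.5, -0.3, -2.1]
grip_width: 0.0102
finger_force: 98.5
t 15.65 p [0.5135 0.2236 0.1565] yaw [1.7999e+02 1.0000e-02 1.6703e+02] F [-0.5 -0.3 -2.1] M [-0.06 -0.02  0.06] w 0.0102 ff 98.5 q [ 0.14  0.72 -0.97  1.82  0.71  0.99  0.21]
end x 0.0847  crystal y -0.0147..0.0151 topz -0.0095 | rod axis z at0 0.0068 (pitch -0.10 deg) zmid-range 0.0067  y fit [-0.0036013   0.00051135] n 8398
([-0.226, 0.0, 0.399, 0.0, 0.0, -0.001], 'rows>=1.5')
```

```bash
python3 -m inch '[[0,0,0.25,0,0,0,0],[-0.1,0,0.4,0,0,0,0],[-0.226,0,0.4,0,0,0,0],[-0.226,0,0.4,0,0,0,0],[-0.226,0,0.4,0,0,0,0],[-0.25,0,0.4,0,0,0,0],[-0.28,0,0.4,0,0,0,0],[-0.31,0,0.4,0,0,0,0],[-0.34,0,0.4,0,0,0,0],[-0.34,0,0.4,0,0,0,0],[-0.34,0,0.4,0,0,0,0]]'
python3 -c "
from h import *
st(); n=np.array([np.cos(np.radians(-12.8)),np.sin(np.radians(-12.8))])
print(go(*(np.array([.581,.2083])),.0768,167.2))"
```

```text
clock: 17.08
position: [0.5792, 0.2089, 0.0763]
tool_rot: [-3.141, -0.001, 2.92]
force: [-5.5, 1.6, 0.5]
grip_width: 0.0103
finger_force: 98.6
t 17.07 p [0.5792 0.2089 0.0763] yaw [-1.7999e+02 -6.0000e-02  1.6728e+02] F [-5.5  1.6  0.5] M [ 0.24  1.16 -0.  ] w 0.0103 ff 98.6 q [ 0.11  0.89 -0.87  1.71  0.82  0.95  0.26]
([-0.01, -0.001, -0.002, -0.0, -0.001, 0.001], 'rows>=0.0')
```

```bash
python3 -m inch '[[-0.006,0,0,0,0,0,0],[-0.01,0,0,0,0,0,0],[-0.01,0,0,0,0,0,0],[-0.01,0,0,0,0,0,0]]'; 
python3 -m inch '[[-0.001,0,0,0,0,0,0],[-0.001,0,0,0,0,0,0],[-0.001,0,0,0,0,0,0],[-0.001,0,0,0,0,0,0],[-0.001,0,0,0,0,0,0],[-0.001,0,0,0,0,0,0],[-0.001,0,0,0,0,0,0],[-0.001,0,0,0,0,0,0],[-0.001,0,0,0,0,0,0],[-0.001,0,0,0,0,0,0],[-0.001,0,0,0,0,0,0],[-0.001,0,0,0,0,0,0],[-0.001,0,0,0,0,0,0],[-0.001,0,0,0,0,0,0],[-0.001,0,0,0,0,0,0],[-0.001,0,0,0,0,0,0],[-0.001,0,0,0,0,0,0],[-0.001,0,0,0,0,0,0],[-0.001,0,0,0,0,0,0]]'
python3 -m inch '[[0,0,0,0,0,0,0],[0,0,0,0,0,0,0],[0,0,0,0,0,0,0],[0,0,0,0,0,0,0],[0,0,0,0,0,0,0],[0,0,0,0,0,0,0],[0,0,0,0,0,0,0],[0,0,0,0,0,0,0],[0,0,0,0,0,0,0],[0,0,0,0,0,0,0],[0,0,0,0,0,0,0],[0,0,0,0,0,0,0],[0,0,0,0,0,0,0],[0,0,0,0,0,0,0],[0,0,0,0,0,0,0],[0,0,0,0,0,0,0],[0,0,0,0,0,0,0],[0,0,0,0,0,0,0]]'
```

```text
clock: 17.58
position: [0.5803, 0.2087, 0.0762]
tool_rot: [-3.141, -0.002, 2.92]
force: [-10.1, 2.4, 0.4]
grip_width: 0.0104
finger_force: 98.7
clock: 19.95
position: [0.5804, 0.2087, 0.0762]
tool_rot: [-3.141, -0.003, 2.92]
force: [-11.5, 1.6, 2.1]
grip_width: 0.0105
finger_force: 98.7
clock: 22.2
position: [0.5803, 0.2088, 0.0762]
tool_rot: [-3.141, -0.003, 2.92]
force: [-10.9, 2.3, 1.3]
grip_width: 0.0103
finger_force: 98.7
```

```bash
python3 -m inch '[[0.15,0,0,0,0,0,0],[0.3,0,-0.2,0,0,0,0],[0.3,-0.1,-0.5,0,0,0,0],[0.3,-0.35,-0.7,0,0,0,0],[0.3,-0.65,-0.7,0,0,0,0],[0.3,-0.95,-0.7,0,0,0,0],[0.3,-1,-0.7,0,0,0,0]]'
python3 -c "
from h import *
st();held(); print(go(.565,-.225,.215,180))"
```

```text
clock: 23.08
position: [0.4787, 0.0219, 0.2164]
tool_rot: [-3.139, 0.0, 2.914]
force: [0.2, 0.2, -0.9]
grip_width: 0.0103
finger_force: 98.6
t 23.07 p [0.4787 0.0219 0.2164] yaw [-1.7987e+02  1.0000e-02  1.6693e+02] F [ 0.2  0.2 -0.9] M [ 0.   -0.04 -0.03] w 0.0103 ff 98.6 q [ 0.65  0.54 -1.1   1.97  0.58  0.99  0.61]
end x 0.0848  crystal y -0.0155..0.0143 topz -0.0093 | rod axis z at0 0.0067 (pitch -0.00 deg) zmid-range 0.0067  y fit [ 0.00230654 -0.00063574] n 8437
([-0.698, -1.111, 0.009, -0.001, 0.0, -0.144], 'rows>=4.2')
```

```bash
python3 -m inch '[[-0.15,-0.25,0,0,0,0,0],[-0.3,-0.5,0,0,0,-0.05,0],[-0.5,-0.75,0,0,0,-0.1,0],[-0.7,-1,0,0,0,-0.144,0],[-0.7,-1,0,0,0,-0.144,0],[-0.7,-1,0,0,0,-0.144,0]]'
python3 - <<'E'
from h import *
st(); f=cam('wrist','w5.png'); P=cloud(f); np.save('pics/P5.npy',P)
S=cam('side'); PS=cloud(S)
for nm,P in(('wrist',P),('side',PS)):
    R=(P[...,0]>.49)&(P[...,0]<.64)&(P[...,1]>-.40)&(P[...,1]<-.13)&(P[...,2]>.03)&(P[...,2]<.09)
    q=P[R]; print(nm,len(q))
    H,xe,ye=np.histogram2d(q[:,0],q[:,1],bins=[np.arange(.52,.615,.006),np.arange(-.38,-.149,.006)])
    print('\n'.join(' '.join('%3d'%min(v,999) for v in r) for r in H.astype(int)))
E
```

```text
clock: 23.88
position: [0.5722, -0.1981, 0.2163]
tool_rot: [3.14, 0.0, -3.137]
force: [0.4, 0.7, -1.5]
grip_width: 0.0102
finger_force: 98.6
t 23.88 p [ 0.5722 -0.1981  0.2163] yaw [ 1.7993e+02  1.0000e-02 -1.7973e+02] F [ 0.4  0.7 -1.5] M [ 0.03 -0.01 -0.  ] w 0.0102 ff 98.6 q [ 0.91  0.74 -1.07  1.65  0.7   1.18  1.24]
wrist 4106
  0   0   0   0   0   0   0   0   0   0   0   0   0   0   0   0   0   0   0   0   0   0   0   0   0   0   0   0   0   0   0   0   0   0   0   0   0   0
  0   0   0  53 169  30  36  29  66 122   0   0   0   0   0  14  71  79  30  47  62  67  20   0   0   0   0   0   0   0   0   0   9  56  33   0   0   0
  0   0   0  55 150   2   4   5  40 129   0   0   0   0   0  18  67  91  12  22  32  65  27   0   0   0   0   0   0   0   0   0  12  53  24   0   0   0
  0   0   0   0   0   0   0   0   3  12   0   0   0   0   0   0   0   0   0   0   0   5   0   0   0   0   0   0   0   0   0   0   0   0   0   0   0   0
  0   0   0   0   0   0   0   0   3  14   0   0   0   0   0   0   0   0   0   0   0  10   2   0   0   0   0   0   0   0   0   0   0   3  11   0   0   0
  0   
[... 3102 characters left out ...]
   0   0   0   0   0   0   2   2   0   0   0   0   0   0   0   0   0   0   0   2   0   0   0
  0   0   0   8  10   4   3   7   7  12   0   0   0   0   0   3   9  17   3   6   7  16   2   0   0   0   0   0   5  14   3   4   8   7  14   0   0   0
  0   0   0   5  10   0   0   0   9  19   0   0   0   0   0   3   8   6   1   0   3  24   3   0   0   0   0   1   8  16   1   1   2   8  24   0   0   0
  0   0   0   0   0   0   0   0   0   0   0   0   0   0   0   0   0   0   0   0   0   0   0   0   0   0   0   0   0   0   0   0   0   0   0   0   0   0
  0   0   0   0   0   0   0   0   0   0   0   0   0   0   0   0   0   0   0   0   0   0   0   0   0   0   0   0   0   0   0   0   0   0   0   0   0   0
```

View pics/w5.png

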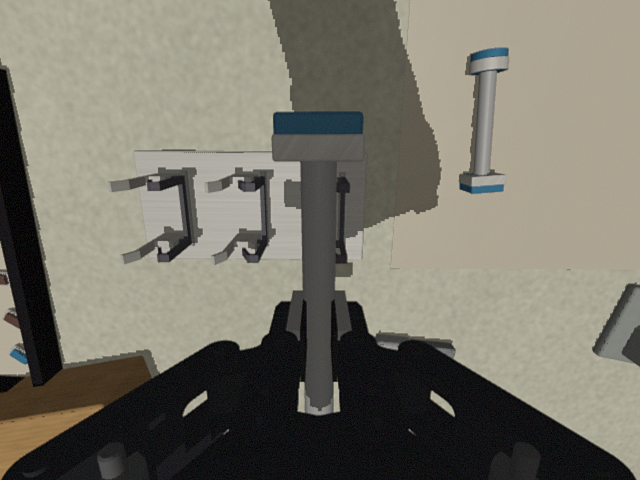

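The wrist view shows the rack at (250,205), with all three clips empty. Light fixed walls are on the left of each fork pair and dark jaws with a cross bar are on the right.

Run:
```python
from h import *
P=np.load('pics/P5.npy')
R=(P[...,2]>.02)&(P[...,2]<.095)&(P[...,1]>-.40)&(P[...,1]<-.13)
xs=P[R&(P[...,1]<-.29)][:,0]
for a,b in((.50,.56),(.56,.62)):
    x=xs[(xs>a)&(xs<b)]; print('fork x',np.percentile(x,[2,50,98]).round(4))
F=R&((abs(P[...,0]-.531)<.006)|(abs(P[...,0]-.591)<.006))
q=P[F]
for y in np.arange(-.375,-.16,.003):
    z=q[(q[:,1]>=y)&(q[:,1]<y+.003),2]
    if len(z)>4: print('%.4f'%(y+.0015),len(z),np.percentile(z,[5,50,95]).round(3))
b=P[(P[...,2]>.004)&(P[...,2]<.012)&(P[...,0]>.48)&(P[...,0]<.64)&(P[...,1]>-.40)&(P[...,1]<-.13)]
r=cv2.minAreaRect(b[:,:2].astype(np.float32)); print('base',r)
```

```text
fork x [0.5282 0.5322 0.557 ]
fork x [0.5636 0.5895 0.5958]
-0.3615 31 [0.077 0.078 0.079]
-0.3585 121 [0.074 0.078 0.08 ]
-0.3555 198 [0.033 0.072 0.077]
-0.3525 475 [0.037 0.055 0.07 ]
-0.3495 65 [0.023 0.037 0.039]
-0.3465 55 [0.023 0.037 0.038]
-0.3435 63 [0.022 0.038 0.039]
-0.3405 63 [0.023 0.038 0.039]
-0.3375 56 [0.021 0.037 0.059]
-0.3345 67 [0.022 0.045 0.072]
-0.3315 153 [0.023 0.046 0.075]
-0.3285 80 [0.031 0.074 0.075]
-0.3255 155 [0.029 0.07  0.075]
-0.3225 455 [0.025 0.051 0.074]
-0.2865 42 [0.077 0.078 0.079]
-0.2835 107 [0.074 0.078 0.079]
-0.2805 155 [0.03  0.072 0.076]
-0.2775 307 [0.034 0.056 0.07 ]
-0.2745 81 [0.024 0.038 0.039]
-0.2715 81 [0.025 0.038 0.039]
-0.2685 51 [0.024 0.037 0.039]
-0.2655 78 [0.024 0.038 0.058]
-0.2625 103 [0.024 0.038 0.064]
-0.2595 98 [0.024 0.045 0.072]
-0.2565 162 [0.028 0.045 0.076]
-0.2535 87 [0.031 0.074 0.075]
-0.2505 155 [0.029 0.069 0.075]
-0.2475 207 [0.026 0.053 0.075]
-0.2115 5 [0.077 0.077 0.078]
-0.1815 89 [0.032 0.075 0.076]
-0.1785 141 [0.029 0.071 0.075]
-0.1755 165 [0.029 0.066 0.075]
-0.1725 42 [0.029 0.065 0.075]
base ((0.5626028776168823, -0.26330602169036865), (0.22467564046382904, 0.11012279987335205), 89.79411315917969)
```

Run:
```python
from h import *
f=cam('wrist'); P=cloud(f); S=cloud(cam('side')); T=cloud(cam('top'))
for n,P in(('w',P),('s',S),('t',T)):
  R=((abs(P[...,0]-.5315)<.005)|(abs(P[...,0]-.5915)<.005))
  for c in(-.3383,-.2633,-.1883):
    o=[]
    for a,b in((.035,.040),(.043,.05),(.05,.058),(.058,.066),(.066,.074),(.075,.080)):
        y=P[R&(P[...,2]>a)&(P[...,2]<b)&(abs(P[...,1]-c)<.03)][:,1]
        if len(y)>6:
            L=y[y<c];H=y[y>c]
            o.append('%.3f: %s | %s'%(a,np.percentile(L,[5,50,95]).round(4) if len(L)>3 else '',np.percentile(H,[5,50,95]).round(4) if len(H)>3 else ''))
    print(n,c,*o,sep='\n   ')
  b=P[(P[...,2]>.005)&(P[...,2]<.011)&(abs(P[...,0]-.563)<.02)&(P[...,1]>-.40)&(P[...,1]<-.12)]
  print('base y',np.percentile(b[:,1],[.5,99.5]))
```

```text
w
   -0.3383
   0.035: [-0.3522 -0.3456 -0.3392] | [-0.338  -0.3311 -0.3227]
   0.043: [-0.3541 -0.3521 -0.3516] | [-0.3346 -0.3238 -0.3227]
   0.050: [-0.3541 -0.352  -0.3512] | [-0.3271 -0.3233 -0.3227]
   0.058: [-0.3543 -0.3521 -0.3514] | [-0.3361 -0.3233 -0.3225]
   0.066: [-0.3562 -0.3541 -0.3516] | [-0.3325 -0.3241 -0.3227]
   0.075: [-0.3613 -0.3582 -0.3563] | [-0.3316 -0.3286 -0.3233]
w
   -0.2633
   0.035: [-0.277  -0.2718 -0.2642] | [-0.2628 -0.259  -0.2479]
   0.043: [-0.2796 -0.2771 -0.2767] | [-0.2596 -0.2569 -0.2479]
   0.050: [-0.2794 -0.2771 -0.2648] | [-0.2587 -0.2483 -0.2478]
   0.058: [-0.2797 -0.277  -0.2634] | [-0.263  -0.2515 -0.2479]
   0.066: [-0.2811 -0.279  -0.2767] | [-0.2603 -0.2522 -0.248 ]
   0.075: [-0.2864 -0.2834 -0.2814] | [-0.2575 -0.2546 -0.2494]
w
   -0.1883
   0.035:  | [-0.1763 -0.1747 -0.1736]
   0.043:  | [-0.1773 -0.1768 -0.1735]
   0.050:  | [-0.1769 -0.1747 -0.1734]
   0.058:  | [-0.1773 -0.1758 -0.1737]
   0.066:  | [-0.1821 -0.1771 -0.1736]
   0.075: [-0.2117 -0.2116 -0.2116] | [-0.1827 -0.1789 -0.174 ]
base y [-0.37439385 -0.15202379]
s
[... 1312 characters left out ...]

   0.043: [-0.2788 -0.2762 -0.2695] | [-0.2605 -0.2579 -0.2489]
   0.050: [-0.2793 -0.2787 -0.264 ] | [-0.2511 -0.2496 -0.2494]
   0.058: [-0.2797 -0.2651 -0.2649] | [-0.2622 -0.2532 -0.2496]
   0.066: [-0.2818 -0.2804 -0.2783] | [-0.2606 -0.2537 -0.2487]
   0.075:  | [-0.2573 -0.2546 -0.2519]
t
   -0.1883
   0.035: [-0.2032 -0.1987 -0.1924] | [-0.1877 -0.1826 -0.1764]
   0.043: [-0.2052 -0.2033 -0.1961] | [-0.1863 -0.1834 -0.1738]
   0.050: [-0.207  -0.2035 -0.1906] | 
   0.058: [-0.2039 -0.1971 -0.1885] | [-0.1875 -0.1763 -0.1743]
   0.066: [-0.209  -0.2049 -0.2027] | [-0.1852 -0.1796 -0.1749]
   0.075: [-0.2131 -0.2093 -0.2078] | [-0.1836 -0.1815 -0.175 ]
base y [-0.3250015  -0.12735384]
```

```bash
python3 -c "
from h import *
print(go(.562,-.3430,.13,179.8))"
```

```text
([0.053, -0.722, 0.434, -0.0, 0.0, 0.006], 'rows>=2.7')
```

```bash
python3 -m inch '[[0.05,-0.25,0,0,0,0.006,0],[0.05,-0.5,0,0,0,0.006,0],[0.053,-0.722,0.1,0,0,0.006,0],[0.053,-0.722,0.3,0,0,0.006,0],[0.053,-0.722,0.434,0,0,0.006,0],[0.053,-0.722,0.434,0,0,0.006,0],[0.053,-0.722,0.434,0,0,0.006,0]]'
python3 -c "
from h import *
st();f=cam('wrist','w6.png');held(f); print(go(.562,-.3430,.051,179.8))
P=cloud(f);R=((abs(P[...,0]-.5315)<.005)|(abs(P[...,0]-.5915)<.005))
for c in(-.3383,-.2633):
  for a,b in((.043,.05),(.05,.058),(.058,.066)):
    y=P[R&(P[...,2]>a)&(P[...,2]<b)&(abs(P[...,1]-c)<.03)][:,1]; L=y[y<c]
    if len(L)>9: print(c,a,np.percentile(L,[5,50,95]).round(4),len(L))
"
```

```text
clock: 25.0
position: [0.5623, -0.3438, 0.1311]
tool_rot: [-3.141, 0.001, 3.136]
force: [1.0, 1.4, -0.8]
grip_width: 0.0103
finger_force: 98.6
t 25.0 p [ 0.5623 -0.3438  0.1311] yaw [-1.7997e+02  8.0000e-02  1.7971e+02] F [ 1.   1.4 -0.8] M [-0.06 -0.06  0.02] w 0.0103 ff 98.6 q [ 1.03  0.9  -0.98  1.56  0.81  1.12  1.43]
end x 0.0847  crystal y -0.0144..0.0154 topz -0.0093 | rod axis z at0 0.0067 (pitch 0.03 deg) zmid-range 0.0068  y fit [-0.00050455  0.00067614] n 8387
([0.002, 0.005, 0.401, -0.001, 0.001, -0.001], 'rows>=1.3')
-0.3383 0.058 [-0.3551 -0.3545 -0.3538] 10
-0.2633 0.043 [-0.281  -0.2804 -0.2775] 105
-0.2633 0.05 [-0.2808 -0.2785 -0.2643] 237
-0.2633 0.058 [-0.2809 -0.2775 -0.2635] 184
```

View pics/w6.png

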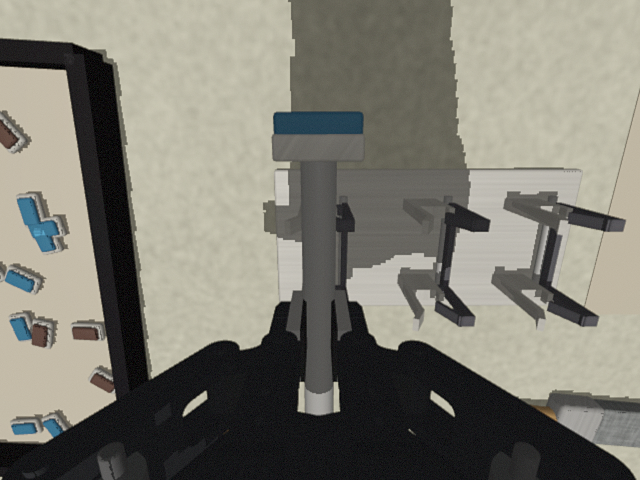

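The rod (318,280) sits over clip 0's slot, between the light wall (270,220) and the dark jaw (345,215). I'll descend.

```bash
python3 -m inch '[[0.002,0.003,0.15,0,0,0,0],[0.002,0.003,0.22,0,0,0,0],[0.002,0.003,0.27,0,0,0,0],[0.002,0.003,0.31,0,0,0,0],[0.002,0.003,0.31,0,0,0,0]]'
python3 -m inch '[[0,0,0.03,0,0,0,0],[0,0,0.06,0,0,0,0],[0,0,0.085,0,0,0,0],[0,0,0.085,0,0,0,0]]'
python3 -c "
from h import *
st();held()"
```

```text
clock: 25.68
position: [0.5615, -0.3445, 0.0679]
tool_rot: [-3.14, 0.001, 3.135]
force: [0.8, -5.7, -1.9]
grip_width: 0.0105
finger_force: 98.9
clock: 26.18
position: [0.5615, -0.3438, 0.0517]
tool_rot: [-3.141, 0.001, 3.136]
force: [-4.0, -1.4, 8.9]
grip_width: 0.0102
finger_force: 100.3
t 26.18 p [ 0.5615 -0.3438  0.0517] yaw [-1.7994e+02  3.0000e-02  1.7966e+02] F [-4.  -1.4  8.9] M [-0.39  0.86 -0.01] w 0.0102 ff 100.3 q [ 1.    1.   -0.92  1.6   0.9   1.02  1.37]
end x 0.0846  crystal y -0.0143..0.0154 topz -0.0096 | rod axis z at0 -0.0116 (pitch 18.46 deg) zmid-range 0.0042  y fit [9.28672088e-03 5.66269050e-05] n 12073
```

Run:
```python
from h import *
P=np.load('pics/P5.npy')
for c in(-.3435,-.2685,-.1937):
    q=P[(abs(P[...,0]-.562)<.018)&(abs(P[...,1]-c)<.045)&(P[...,2]>.012)&(P[...,2]<.1)]
    print(c,len(q),'y-c',np.percentile(q[:,1]-c,[1,50,99]).round(4),'z',np.percentile(q[:,2],[1,50,99]).round(4))
```

```text
-0.3435 396 y-c [0.0165 0.02   0.0212] z [0.0154 0.0274 0.0315]
-0.2685 263 y-c [0.0164 0.0197 0.0209] z [0.0157 0.0294 0.0311]
-0.1937 247 y-c [0.0152 0.0175 0.0205] z [0.0164 0.0294 0.0311]
```

```bash
python3 -m inch '[[0,0,0,0,0,0,0.3],[0,0,0,0,0,0,0.3],[0,0,0,0,0,0,0.3],[0,0,-0.05,0,0,0,0.3],[0,0,-0.2,0,0,0,0.3],[0,0,-0.45,0,0,0,0.4],[0,0,-0.75,0,0,0,0.5],[0,0,-0.75,0,0,0,0.5]]'
python3 - <<'E'
from h import *
st(); f=cam('wrist','w7.png'); P=cloud(f)
q=P[(abs(P[...,0]-.562)<.075)&(abs(P[...,1]+.3435)<.012)&(P[...,2]>.03)&(P[...,2]<.09)]
for x in np.arange(.495,.62,.01):
    r=q[(q[:,0]>=x)&(q[:,0]<x+.01)]
    if len(r)>20: print(round(x,3),'ridge z',np.percentile(r[:,2],90).round(4),'y',np.median(r[:,1]).round(4))
things(f,mn=300)
g=cam('side'); things(g,box=(.3,.6,-.15,.25))
cv2.imwrite('pics/c7.png',np.vstack([cv2.resize(g['img'][130:240,250:390],(560,440),interpolation=cv2.INTER_CUBIC)])[:,:,::-1])
E
```

```text
clock: 27.22
position: [0.5629, -0.3435, 0.206]
tool_rot: [-3.139, 0.006, 3.136]
force: [-0.3, -0.5, -0.9]
grip_width: 0.0426
finger_force: 0.0
t 27.23 p [ 0.5629 -0.3435  0.206 ] yaw [-179.83    0.33  179.68] F [-0.3 -0.5 -0.9] M [ 0.03  0.06 -0.03] w 0.0426 ff 0.0 q [ 1.06  0.82 -1.03  1.51  0.73  1.22  1.48]
0.495 ridge z 0.0522 y -0.3426
0.505 ridge z 0.0522 y -0.3427
0.515 ridge z 0.0523 y -0.3427
0.525 ridge z 0.0711 y -0.3428
0.535 ridge z 0.0615 y -0.3437
0.545 ridge z 0.052 y -0.3429
0.555 ridge z 0.0521 y -0.3438
0.565 ridge z 0.052 y -0.343
0.575 ridge z 0.0522 y -0.3431
0.585 ridge z 0.071 y -0.3422
0.595 ridge z 0.0577 y -0.3441
0.605 ridge z 0.0523 y -0.3432
0.615 ridge z 0.0522 y -0.3433
[321. 221.] n 5597 ctr [ 0.562  -0.3425] len 0.1697 wid 0.0393 yaw -0.8 zmax 0.0782
[632. 186.] n 460 ctr [ 0.5228 -0.0521] len 0.043 wid 0.0107 yaw -14.4 zmax 0.0298
[411. 229.] n 2501 ctr [ 0.5614 -0.2672] len 0.0714 wid 0.039 yaw -0.2 zmax 0.0788
[496. 228.] n 3047 ctr [ 0.5618 -0.1926] len 0.0715 wid 0.04 yaw 0.0 zmax 0.0788
[548. 367.] n 2688 ctr [ 0.7326 -0.0985] len 0.1083 wid 0.042 yaw 84.6 zmax 0.021
[266. 394.] n 455 ctr [ 0.7634 -0.3987] len 0.0519 wid 0.0068 yaw 19.1 zmax 0.0563
[313. 243.] n 418 ctr [ 0.4839 -0.0463] len 0.1189 wid 0.0339 yaw 5.3 zmax 0.0332
[292. 299.] n 680 ctr [0.4971 0.1431] len 0.1451 wid 0.0349 yaw 9.2 zmax 0.0329
[348. 333.] n 407 ctr [0.3741 0.2334] len 0.0635 wid 0.0329 yaw -0.3 zmax 0.048
```

View pics/w7.png

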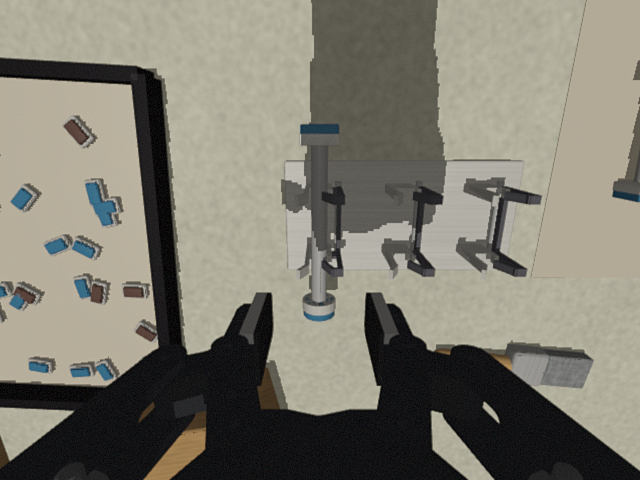

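The long stick is seated: the rod's ridge is at 52 mm along its whole length (axis 45 mm) and both jaws are over it. Next is the middle stick.

```bash
python3 -m inch '[[0.05,0.3,0,0,0,0,0.5],[0.1,0.6,0,0,0,0,0.5],[0.15,0.9,0,0,0,0,0.5],[0.16,1,0,0,0,0,0.5]]'
python3 -m inch '[[0.1,0.3,0,0,0,0,0.5],[0.16,0.6,0,0,0,0,0.5],[0.16,0.9,0,0,0,0,0.5],[0.16,1,0,0,0,-0.1,0.5],[0.16,1,0,0,0,-0.1,0.5]]'
python3 -c "
from h import *
st();print(go(.4971,.1325,.18,189))"
```

```text
clock: 27.82
position: [0.5292, -0.1398, 0.2003]
tool_rot: [3.141, -0.001, 3.14]
force: [0.4, -1.4, 0.3]
grip_width: 0.0427
finger_force: 0.0
clock: 28.45
position: [0.4988, 0.0584, 0.2001]
tool_rot: [3.141, -0.001, -2.986]
force: [-0.8, -1.2, 0.6]
grip_width: 0.0428
finger_force: 0.0
t 28.45 p [0.4988 0.0584 0.2001] yaw [ 1.7994e+02 -7.0000e-02 -1.7111e+02] F [-0.8 -1.2  0.6] M [-0.05 -0.06  0.02] w 0.0428 ff 0.0 q [ 0.58  0.64 -1.15  1.93  0.68  1.04  0.85]
([-0.049, 0.367, 0.101, 0.001, -0.001, -0.001], 'rows>=1.2')
```

```bash
python3 -m inch '[[-0.02,0.2,0.1,0,0,0,0.5],[-0.02,0.4,0.1,0,0,0,0.5],[-0.02,0.4,0.1,0,0,0,0.5],[-0.02,0.4,0.1,0,0,0,0.5]]'
python3 -c "
from h import *
st();f=cam('wrist');things(f,mn=800);print(go(.4971,.1423,.021,189))"
```

```text
clock: 28.95
position: [0.4914, 0.1353, 0.1803]
tool_rot: [-3.141, -0.001, -2.993]
force: [0.5, 0.3, -0.4]
grip_width: 0.0427
finger_force: 0.0
t 28.95 p [0.4914 0.1353 0.1803] yaw [-1.7996e+02 -5.0000e-02 -1.7147e+02] F [ 0.5  0.3 -0.4] M [-0.02 -0.03  0.03] w 0.0427 ff 0.0 q [ 0.4   0.67 -1.11  1.93  0.72  1.01  0.68]
[488. 106.] n 7964 ctr [0.3756 0.2466] len 0.0651 wid 0.0646 yaw -39.0 zmax 0.0466
[109. 187.] n 3892 ctr [ 0.4832 -0.0457] len 0.1201 wid 0.0322 yaw 4.6 zmax 0.0314
[326. 229.] n 3387 ctr [0.4965 0.1431] len 0.1451 wid 0.0305 yaw 9.1 zmax 0.0315
[329. 396.] n 2419 ctr [0.6727 0.1807] len 0.0931 wid 0.0551 yaw 84.3 zmax 0.0619
[ 42. 405.] n 1958 ctr [ 0.729  -0.1274] len 0.09 wid 0.043 yaw 83.2 zmax 0.021
([-0.034, 0.032, 0.797, -0.0, -0.001, -0.005], 'rows>=2.6')
```

```bash
python3 -m inch '[[-0.031,0.036,0.25,0,0,-0.006,0.5],[-0.031,0.036,0.5,0,0,-0.006,0.5],[-0.031,0.036,0.7,0,0,-0.006,0.5],[-0.031,0.036,0.79,0,0,-0.006,0.5],[-0.031,0.036,0.79,0,0,-0.006,0.5],[-0.031,0.036,0.79,0,0,-0.006,0],[-0.031,0.036,0.79,0,0,-0.006,0],[-0.031,0.036,0.79,0,0,-0.006,0],[-0.031,0.036,0.79,0,0,-0.006,0],[-0.031,0.036,0.79,0,0,-0.006,0]]' 100
python3 -m inch '[[0,0,-0.1,0,0,0,0],[0,0,-0.3,0,0,0,0],[0,0,-0.6,0,0,0,0],[0,0,-0.65,0,0,0,0],[0,0,-0.65,0,0,0,0]]'
python3 -c "
from h import *
st();held(cam('wrist','w8.png'))
print(go(.5135,.2236,.1565,90))"
```

```text
clock: 30.25
position: [0.4971, 0.1447, 0.0242]
tool_rot: [-3.141, 0.002, -2.981]
force: [-1.9, -3.0, 14.4]
grip_width: 0.01
finger_force: 98.0
clock: 30.88
position: [0.4967, 0.1443, 0.1534]
tool_rot: [-3.141, 0.002, -2.981]
force: [0.8, 0.1, -2.1]
grip_width: 0.01
finger_force: 98.5
t 30.88 p [0.4967 0.1443 0.1534] yaw [-1.7996e+02  9.0000e-02 -1.7082e+02] F [ 0.8  0.1 -2.1] M [ 0.02 -0.02  0.02] w 0.01 ff 98.5 q [ 0.35  0.71 -1.07  1.93  0.76  0.97  0.64]
end x 0.0729  crystal y -0.0146..0.0151 topz -0.0080 | rod axis z at0 0.0081 (pitch -0.15 deg) zmid-range 0.0080  y fit [-0.00157877  0.00038232] n 6693
([-0.148, 0.378, -0.021, -0.0, 0.0, 1.102], 'rows>=9.3')
```

View pics/w8.png

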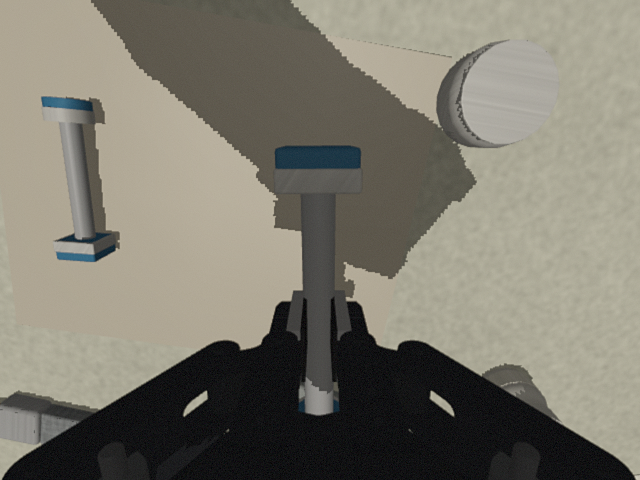

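The held stick is the middle one, with its square crystal at (318,170) on the tool's +x side.

```bash
python3 -m inch '[[-0.1,0.2,-0.03,0,0,0.1,0],[-0.15,0.378,-0.03,0,0,0.2,0],[-0.15,0.378,-0.03,0,0,0.3,0],[-0.15,0.378,-0.03,0,0,0.41,0],[-0.15,0.378,-0.03,0,0,0.52,0],[-0.15,0.378,-0.03,0,0,0.63,0],[-0.15,0.378,-0.03,0,0,0.74,0],[-0.15,0.378,-0.03,0,0,0.85,0],[-0.15,0.378,-0.03,0,0,0.96,0],[-0.15,0.378,-0.03,0,0,1,0]]'
python3 -m inch '[[0,0,0,0,0,0.1,0],[0,0,0,0,0,0.2,0],[0,0,0,0,0,0.3,0],[0,0,0,0,0,0.4,0],[0,0,0,0,0,0.5,0],[0,0,0,0,0,0.6,0],[0,0,0,0,0,0.7,0],[0,0,0,0,0,0.8,0],[0,0,0,0,0,0.9,0],[0,0,0,0,0,1,0],[0,0,0,0,0,1,0]]'
python3 -c "
from h import *
st();held();print(go(.5688,.2111,.0781,-12.8))"
```

```text
clock: 32.17
position: [0.5133, 0.2238, 0.1573]
tool_rot: [-3.14, 0.001, 1.728]
force: [0.4, -0.1, -1.0]
grip_width: 0.0103
finger_force: 98.6
clock: 33.55
position: [0.5133, 0.2239, 0.1575]
tool_rot: [3.14, 0.002, 0.162]
force: [0.9, 0.4, -1.8]
grip_width: 0.01
finger_force: 98.6
t 33.55 p [0.5133 0.2239 0.1575] yaw [1.7992e+02 9.0000e-02 9.2900e+00] F [ 0.9  0.4 -1.8] M [-0.02  0.04  0.01] w 0.01 ff 98.6 q [-0.31  0.55 -0.29  1.84  0.21  0.78 -2.12]
end x 0.0734  crystal y -0.0148..0.0150 topz -0.0069 | rod axis z at0 0.0093 (pitch -0.21 deg) zmid-range 0.0092  y fit [-0.00023362 -0.00010882] n 6683
([0.263, 0.109, 0.398, 0.001, 0.001, 0.247], 'rows>=2.1')
```

```bash
python3 -m inch '[[0.05,0.05,0.05,0,0,0.1,0],[0.1,0.109,0.1,0,0,0.2,0],[0.1,0.109,0.1,0,0,0.247,0],[0.1,0.109,0.1,0,0,0.247,0],[0.1,0.109,0.1,0,0,0.247,0]]'
python3 -c "
from h import *
st();held();print(go(.5688,.2111,.079,-12.8))"
```

```text
clock: 34.22
position: [0.5369, 0.2059, 0.1385]
tool_rot: [3.141, 0.0, -0.223]
force: [0.4, 0.5, -0.8]
grip_width: 0.0101
finger_force: 98.6
t 34.23 p [0.5369 0.2059 0.1385] yaw [ 1.7999e+02  2.0000e-02 -1.2800e+01] F [ 0.4  0.5 -0.8] M [-0.02 -0.01 -0.  ] w 0.0101 ff 98.6 q [-0.34  0.59 -0.18  1.82  0.15  0.75 -2.39]
end x 0.0732  crystal y -0.0150..0.0147 topz -0.0071 | rod axis z at0 0.0090 (pitch 0.02 deg) zmid-range 0.0090  y fit [-0.0031779  -0.00018015] n 6674
([0.149, -0.061, 0.298, 0.0, 0.0, -0.0], 'rows>=1.1')
```

```bash
python3 -m inch '[[0.05,-0.03,0.15,0,0,0,0],[0.1,-0.061,0.298,0,0,0,0],[0.149,-0.061,0.298,0,0,0,0],[0.149,-0.061,0.298,0,0,0,0],[0.149,-0.061,0.298,0,0,0,0]]'
python3 -m inch '[[0.04,0,0,0,0,0,0],[0.07,0,0,0,0,0,0],[0.095,0,0,0,0,0,0],[0.11,0,0,0,0,0,0],[0.11,0,0,0,0,0,0],[0.11,0,0,0,0,0,0]]'
python3 -c "
from h import *
st();print(go(.592,.2058,.079,-12.8))"
```

```text
clock: 34.9
position: [0.5691, 0.211, 0.0803]
tool_rot: [-3.141, -0.001, -0.227]
force: [-0.3, 0.2, -0.7]
grip_width: 0.0104
finger_force: 98.6
clock: 35.65
position: [0.5899, 0.2061, 0.0789]
tool_rot: [3.141, 0.001, -0.227]
force: [-5.7, 0.8, 0.9]
grip_width: 0.0101
finger_force: 98.9
t 35.65 p [0.5899 0.2061 0.0789] yaw [ 1.7998e+02  5.0000e-02 -1.2990e+01] F [-5.7  0.8  0.9] M [ 0.12  1.1  -0.03] w 0.0101 ff 98.9 q [-0.32  0.73 -0.16  1.71  0.17  0.71 -2.37]
([0.011, -0.001, -0.0, 0.0, 0.001, -0.002], 'rows>=0.0')
```

```bash
python3 -m inch '[[0.006,0,0,0,0,0,0],[0.01,0,0,0,0,0,0],[0.01,0,0,0,0,0,0],[0.01,0,0,0,0,0,0]]'; 
python3 -m inch '[[0.002,0,0,0,0,0,0],[0.002,0,0,0,0,0,0],[0.002,0,0,0,0,0,0],[0.002,0,0,0,0,0,0],[0.002,0,0,0,0,0,0],[0.002,0,0,0,0,0,0],[0.002,0,0,0,0,0,0],[0.002,0,0,0,0,0,0],[0.002,0,0,0,0,0,0],[0.002,0,0,0,0,0,0],[0.002,0,0,0,0,0,0],[0.002,0,0,0,0,0,0],[0.002,0,0,0,0,0,0],[0.002,0,0,0,0,0,0],[0.002,0,0,0,0,0,0],[0.002,0,0,0,0,0,0],[0.002,0,0,0,0,0,0],[0.002,0,0,0,0,0,0],[0.002,0,0,0,0,0,0]]'
python3 -m inch '[[0,0,0,0,0,0,0],[0,0,0,0,0,0,0],[0,0,0,0,0,0,0],[0,0,0,0,0,0,0],[0,0,0,0,0,0,0],[0,0,0,0,0,0,0],[0,0,0,0,0,0,0],[0,0,0,0,0,0,0],[0,0,0,0,0,0,0],[0,0,0,0,0,0,0],[0,0,0,0,0,0,0],[0,0,0,0,0,0,0],[0,0,0,0,0,0,0],[0,0,0,0,0,0,0],[0,0,0,0,0,0,0],[0,0,0,0,0,0,0],[0,0,0,0,0,0,0],[0,0,0,0,0,0,0]]'
```

```text
clock: 36.15
position: [0.5917, 0.2057, 0.079]
tool_rot: [3.141, 0.001, -0.227]
force: [-6.5, 1.1, 2.6]
grip_width: 0.0101
finger_force: 98.9
clock: 38.52
position: [0.5918, 0.2057, 0.0789]
tool_rot: [3.141, 0.001, -0.227]
force: [-7.6, 1.1, 2.1]
grip_width: 0.0097
finger_force: 99.0
clock: 40.78
position: [0.5918, 0.2057, 0.0789]
tool_rot: [3.141, 0.001, -0.227]
force: [-6.7, 1.3, 3.1]
grip_width: 0.0103
finger_force: 99.0
```

```bash
python3 -m inch '[[-0.1,0,0,0,0,0,0],[-0.3,0,0,0,0,0,0],[-0.4,0,-0.2,0,0,0,0],[-0.4,0,-0.4,0,0,-0.1,0],[-0.4,0,-0.4,0,0,-0.2,0],[-0.4,0,-0.4,0,0,-0.32,0],[-0.4,0,-0.4,0,0,-0.43,0],[-0.4,0,-0.4,0,0,-0.55,0],[-0.4,0,-0.4,0,0,-0.66,0],[-0.4,0,-0.4,0,0,-0.78,0],[-0.4,0,-0.4,0,0,-0.9,0],[-0.4,0,-0.4,0,0,-1,0]]'
python3 -m inch '[[0,0,0,0,0,-0.1,0],[0,0,0,0,0,-0.2,0],[0,0,0,0,0,-0.3,0],[0,0,0,0,0,-0.4,0],[0,0,0,0,0,-0.5,0],[0,0,0,0,0,-0.6,0],[0,0,0,0,0,-0.7,0],[0,0,0,0,0,-0.8,0],[0,0,0,0,0,-0.9,0],[0,0,0,0,0,-1,0],[0,0,0,0,0,-1,0],[0,0,0,0,0,-1,0]]'
python3 -c "
from h import *
st(); held(); n=np.array([np.cos(np.radians(-12.8)),np.sin(np.radians(-12.8))])
print(go(*(np.array([.5922,.2058])-.024*n),.079,167.2))"
```

```text
clock: 42.28
position: [0.5151, 0.2233, 0.1591]
tool_rot: [3.141, -0.0, 1.349]
force: [0.3, 0.2, -1.8]
grip_width: 0.0101
finger_force: 98.6
clock: 43.78
position: [0.5149, 0.2234, 0.1591]
tool_rot: [3.142, 0.0, 2.911]
force: [1.1, 0.1, -1.6]
grip_width: 0.01
finger_force: 98.6
t 43.77 p [0.5149 0.2234 0.1591] yaw [1.8000e+02 1.0000e-02 1.6676e+02] F [ 1.1  0.1 -1.6] M [-0.05 -0.02 -0.01] w 0.01 ff 98.6 q [ 0.13  0.71 -0.95  1.82  0.69  0.99  0.23]
end x 0.0735  crystal y -0.0146..0.0150 topz -0.0071 | rod axis z at0 0.0092 (pitch -0.25 deg) zmid-range 0.0090  y fit [-0.00804817  0.00050928] n 6695
([-0.277, 0.002, 0.401, -0.0, 0.0, -0.004], 'rows>=1.6')
```

```bash
python3 -m inch '[[0,0,0.25,0,0,-0.004,0],[-0.1,0.002,0.4,0,0,-0.004,0],[-0.27,0.002,0.4,0,0,-0.004,0],[-0.277,0.002,0.4,0,0,-0.004,0],[-0.277,0.002,0.4,0,0,-0.004,0],[-0.31,0.002,0.4,0,0,-0.004,0],[-0.34,0.002,0.4,0,0,-0.004,0],[-0.37,0.002,0.4,0,0,-0.004,0],[-0.39,0.002,0.4,0,0,-0.004,0],[-0.39,0.002,0.4,0,0,-0.004,0],[-0.39,0.002,0.4,0,0,-0.004,0]]'
python3 -c "
from h import *
st(); print(go(.5942,.2055,.079,167.2))"
```

```text
clock: 45.2
position: [0.5903, 0.2066, 0.079]
tool_rot: [-3.142, -0.001, 2.921]
force: [-4.5, 2.0, 0.7]
grip_width: 0.0101
finger_force: 98.7
t 45.2 p [0.5903 0.2066 0.079 ] yaw [-1.8000e+02 -4.0000e-02  1.6737e+02] F [-4.5  2.   0.7] M [0.31 0.99 0.05] w 0.0101 ff 98.7 q [ 0.11  0.89 -0.86  1.69  0.8   0.96  0.29]
([-0.02, -0.001, 0.0, -0.0, -0.0, 0.002], 'rows>=0.1')
```

```bash
python3 -m inch '[[-0.008,0,0,0,0,0,0],[-0.015,0,0,0,0,0,0],[-0.02,0,0,0,0,0,0],[-0.02,0,0,0,0,0,0],[-0.02,0,0,0,0,0,0]]'; 
python3 -m inch '[[-0.002,0,0,0,0,0,0],[-0.002,0,0,0,0,0,0],[-0.002,0,0,0,0,0,0],[-0.002,0,0,0,0,0,0],[-0.002,0,0,0,0,0,0],[-0.002,0,0,0,0,0,0],[-0.002,0,0,0,0,0,0],[-0.002,0,0,0,0,0,0],[-0.002,0,0,0,0,0,0],[-0.002,0,0,0,0,0,0],[-0.002,0,0,0,0,0,0],[-0.002,0,0,0,0,0,0],[-0.002,0,0,0,0,0,0],[-0.002,0,0,0,0,0,0],[-0.002,0,0,0,0,0,0],[-0.002,0,0,0,0,0,0],[-0.002,0,0,0,0,0,0],[-0.002,0,0,0,0,0,0],[-0.002,0,0,0,0,0,0]]'
python3 -m inch '[[0,0,0,0,0,0,0],[0,0,0,0,0,0,0],[0,0,0,0,0,0,0],[0,0,0,0,0,0,0],[0,0,0,0,0,0,0],[0,0,0,0,0,0,0],[0,0,0,0,0,0,0],[0,0,0,0,0,0,0],[0,0,0,0,0,0,0],[0,0,0,0,0,0,0],[0,0,0,0,0,0,0],[0,0,0,0,0,0,0],[0,0,0,0,0,0,0],[0,0,0,0,0,0,0],[0,0,0,0,0,0,0],[0,0,0,0,0,0,0],[0,0,0,0,0,0,0],[0,0,0,0,0,0,0]]'
```

```text
clock: 45.82
position: [0.5937, 0.2059, 0.0789]
tool_rot: [-3.141, -0.002, 2.921]
force: [-8.2, 2.5, 1.7]
grip_width: 0.0101
finger_force: 98.8
clock: 48.2
position: [0.5937, 0.2059, 0.0789]
tool_rot: [-3.141, -0.002, 2.922]
force: [-10.4, 2.4, 1.8]
grip_width: 0.0099
finger_force: 98.8
clock: 50.45
position: [0.5937, 0.2059, 0.0789]
tool_rot: [-3.141, -0.002, 2.922]
force: [-10.2, 2.5, 1.0]
grip_width: 0.0102
finger_force: 98.9
```

```bash
python3 -m inch '[[0.15,0,0,0,0,0,0],[0.3,0,-0.2,0,0,0,0],[0.3,-0.1,-0.5,0,0,0,0],[0.3,-0.35,-0.6,0,0,0,0],[0.3,-0.65,-0.6,0,0,0,0],[0.3,-0.95,-0.6,0,0,0,0],[0.3,-1,-0.6,0,0,0,0]]'
python3 -m inch '[[0,-0.3,0,0,0,0,0],[-0.1,-0.6,0,0,0,-0.05,0],[-0.3,-0.85,0,0,0,-0.1,0],[-0.5,-1,0,0,0,-0.14,0],[-0.5,-1,0,0,0,-0.14,0]]'
python3 -c "
from h import *
st();held(); print(go(.563,-.2685,.14,179.8))"
```

```text
clock: 51.32
position: [0.4922, 0.0188, 0.1989]
tool_rot: [-3.139, 0.0, 2.915]
force: [0.2, 1.3, -0.6]
grip_width: 0.0101
finger_force: 98.7
clock: 51.95
position: [0.548, -0.1964, 0.1984]
tool_rot: [3.141, 0.001, 3.137]
force: [-0.9, 0.9, -1.1]
grip_width: 0.01
finger_force: 98.7
t 51.95 p [ 0.548  -0.1964  0.1984] yaw [1.7996e+02 4.0000e-02 1.7975e+02] F [-0.9  0.9 -1.1] M [ 0.07  0.02 -0.01] w 0.01 ff 98.7 q [ 0.92  0.72 -1.04  1.73  0.69  1.11  1.22]
end x 0.0726  crystal y -0.0168..0.0130 topz -0.0069 | rod axis z at0 0.0096 (pitch -0.51 deg) zmid-range 0.0093  y fit [ 0.00272147 -0.00194006] n 6670
([-0.08, -0.372, 0.293, 0.001, 0.0, 0.001], 'rows>=1.5')
```

```bash
python3 -m inch '[[-0.04,-0.2,0,0,0,0,0],[-0.08,-0.372,0.1,0,0,0,0],[-0.08,-0.372,0.293,0,0,0,0],[-0.08,-0.372,0.293,0,0,0,0],[-0.08,-0.372,0.293,0,0,0,0],[-0.08,-0.372,0.293,0,0,0,0]]'
python3 -c "
from h import *
st();f=cam('wrist');held(f); print(go(.563,-.2685,.0535,179.8))"
```

```text
clock: 52.75
position: [0.5631, -0.2676, 0.1422]
tool_rot: [-3.141, 0.002, 3.142]
force: [0.0, 0.6, -0.6]
grip_width: 0.0102
finger_force: 98.7
t 52.75 p [ 0.5631 -0.2676  0.1422] yaw [-1.7995e+02  1.0000e-01  1.8000e+02] F [ 0.   0.6 -0.6] M [-0.06 -0.02 -0.02] w 0.0102 ff 98.7 q [ 0.95  0.84 -0.98  1.66  0.77  1.08  1.31]
end x 0.0733  crystal y -0.0145..0.0153 topz -0.0074 | rod axis z at0 0.0087 (pitch -0.05 deg) zmid-range 0.0087  y fit [0.0016697  0.00041922] n 6733
([0.001, -0.003, 0.442, -0.001, 0.001, 0.002], 'rows>=1.4')
```

```bash
python3 -m inch '[[0.001,-0.005,0.15,0,0,0.002,0],[0.001,-0.005,0.25,0,0,0.002,0],[0.001,-0.005,0.31,0,0,0.002,0],[0.001,-0.005,0.35,0,0,0.002,0],[0.001,-0.005,0.38,0,0,0.002,0],[0.001,-0.005,0.41,0,0,0.002,0],[0.001,-0.005,0.435,0,0,0.002,0],[0.001,-0.005,0.448,0,0,0.002,0],[0.001,-0.005,0.448,0,0,0.002,0]]'
python3 -c "
from h import *
st()"
```

```text
clock: 53.92
position: [0.5627, -0.2693, 0.0536]
tool_rot: [-3.14, 0.001, 3.137]
force: [-17.2, 1.1, 43.9]
grip_width: 0.0101
finger_force: 104.4
t 53.92 p [ 0.5627 -0.2693  0.0536] yaw [-1.7988e+02  4.0000e-02  1.7976e+02] F [-17.2   1.1  43.9] M [0.04 3.55 0.01] w 0.0101 ff 104.4 q [ 0.91  0.94 -0.89  1.7   0.89  0.95  1.23]
```

```bash
python3 -m inch '[[0,0,-0.005,0,0,0,0.3],[0,0,-0.005,0,0,0,0.3],[0,0,-0.005,0,0,0,0.3],[0,0,-0.05,0,0,0,0.3],[0,0,-0.2,0,0,0,0.3],[0,0,-0.45,0,0,0,0.4],[0,0,-0.75,0,0,0,0.5],[0,0,-0.75,0,0,0,0.5],[0,0,-0.75,0,0,0,0.5]]'
python3 - <<'E'
from h import *
st(); f=cam('wrist','w9.png'); P=cloud(f)
q=P[(abs(P[...,0]-.562)<.075)&(abs(P[...,1]+.2685)<.012)&(P[...,2]>.03)&(P[...,2]<.09)]
for x in np.arange(.495,.64,.01):
    r=q[(q[:,0]>=x)&(q[:,0]<x+.01)]
    if len(r)>20: print(round(x,3),'ridge z',np.percentile(r[:,2],90).round(4),'y',np.median(r[:,1]).round(4))
things(f,mn=300)
g=cam('side'); things(g,box=(.3,.6,-.15,.25))
E
```

```text
clock: 55.05
position: [0.562, -0.2692, 0.2011]
tool_rot: [-3.141, -0.0, 3.137]
force: [0.5, -0.3, -0.5]
grip_width: 0.0426
finger_force: 0.0
t 55.05 p [ 0.562  -0.2692  0.2011] yaw [-179.98   -0.    179.76] F [ 0.5 -0.3 -0.5] M [ 0.04 -0.   -0.04] w 0.0426 ff 0.0 q [ 0.98  0.77 -1.02  1.62  0.7   1.16  1.36]
0.495 ridge z 0.0614 y -0.2681
0.505 ridge z 0.0523 y -0.2689
0.515 ridge z 0.0522 y -0.2689
0.525 ridge z 0.071 y -0.2682
0.535 ridge z 0.0666 y -0.269
0.545 ridge z 0.0524 y -0.2683
0.555 ridge z 0.0522 y -0.2691
0.565 ridge z 0.0522 y -0.2683
0.575 ridge z 0.0523 y -0.2684
0.585 ridge z 0.07 y -0.2675
0.595 ridge z 0.06 y -0.2693
0.605 ridge z 0.0522 y -0.2685
0.615 ridge z 0.0603 y -0.2685
0.625 ridge z 0.0602 y -0.2686
[574. 130.] n 4055 ctr [ 0.4836 -0.0471] len 0.1201 wid 0.0317 yaw 4.8 zmax 0.0315
[233. 216.] n 5906 ctr [ 0.5617 -0.3421] len 0.1701 wid 0.0397 yaw -0.5 zmax 0.0781
[321. 228.] n 5265 ctr [ 0.5618 -0.2675] len 0.1457 wid 0.0414 yaw 1.9 zmax 0.0782
[412. 232.] n 2595 ctr [ 0.5615 -0.1924] len 0.071 wid 0.0391 yaw 0.1 zmax 0.079
[515. 366.] n 309 ctr [ 0.721  -0.0562] len 0.0353 wid 0.0159 yaw 53.9 zmax 0.0185
[182. 450.] n 1743 ctr [ 0.7801 -0.4196] len 0.0502 wid 0.048 yaw -80.2 zmax 0.081
[313. 243.] n 420 ctr [ 0.4838 -0.0456] len 0.1191 wid 0.0344 yaw 4.9 zmax 0.033
[348. 333.] n 410 ctr [0.3743 0.2337] len 0.0637 wid 0.0325 yaw 0.0 zmax 0.0484
```

View pics/w9.png

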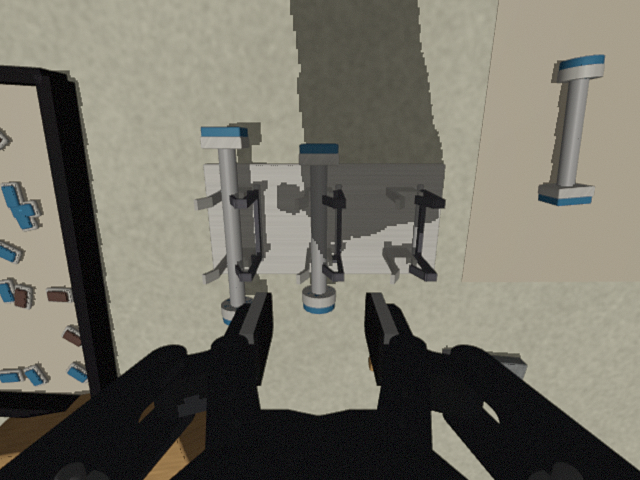

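Both seated sticks look right: long at (235,215), middle at (320,228). The short stick (575,130) is unmoved, with its round end at (582,66) towards the robot and its square end at (565,193).

```bash
python3 -m inch '[[0.1,0.3,0,0,0,0,0.5],[0.2,0.6,0,0,0,-0.03,0.5],[0.3,0.9,0.1,0,0,-0.055,0.5],[0.39,1,0.1,0,0,-0.055,0.5],[0.39,1,0.1,0,0,-0.055,0.5],[0.39,1,0.1,0,0,-0.055,0.5]]'
python3 -c "
from h import *
st();f=cam('wrist');things(f,mn=800);print(go(.4836,-.0465,.022,184.7))"
```

```text
clock: 55.9
position: [0.4853, -0.0694, 0.1806]
tool_rot: [3.141, -0.001, -3.06]
force: [0.3, -0.4, -0.9]
grip_width: 0.0425
finger_force: 0.0
t 55.9 p [ 0.4853 -0.0694  0.1806] yaw [ 1.7999e+02 -3.0000e-02 -1.7531e+02] F [ 0.3 -0.4 -0.9] M [-0.03  0.    0.04] w 0.0425 ff 0.0 q [ 0.82  0.63 -1.1   1.98  0.69  0.97  1.03]
[344. 227.] n 3025 ctr [ 0.483  -0.0461] len 0.1195 wid 0.0313 yaw 4.6 zmax 0.0314
[ 86. 303.] n 15393 ctr [ 0.5609 -0.2635] len 0.1914 wid 0.1478 yaw -80.6 zmax 0.0777
([-0.001, 0.115, 0.793, 0.0, -0.0, -0.001], 'rows>=2.6')
```

```bash
python3 -m inch '[[0.002,0.115,0.25,0,0,0,0.5],[0.002,0.115,0.5,0,0,0,0.5],[0.002,0.115,0.7,0,0,0,0.5],[0.002,0.115,0.79,0,0,0,0.5],[0.002,0.115,0.79,0,0,0,0.5],[0.002,0.115,0.79,0,0,0,0],[0.002,0.115,0.79,0,0,0,0],[0.002,0.115,0.79,0,0,0,0],[0.002,0.115,0.79,0,0,0,0],[0.002,0.115,0.79,0,0,0,0]]' 100
python3 -m inch '[[0,0,-0.1,0,0,0,0],[0,0,-0.3,0,0,0,0],[0,0,-0.6,0,0,0,0],[0,0,-0.68,0,0,0,0],[0,0,-0.68,0,0,0,0]]'
python3 -c "
from h import *
st();held(cam('wrist','w10.png'));print(go(.5135,.2236,.157,167.2))"
```

```text
clock: 57.2
position: [0.4833, -0.0461, 0.024]
tool_rot: [-3.141, 0.002, -3.06]
force: [-1.7, 0.2, 9.6]
grip_width: 0.0103
finger_force: 98.0
clock: 57.82
position: [0.4831, -0.0465, 0.1597]
tool_rot: [-3.14, 0.002, -3.06]
force: [-0.6, 0.5, -2.6]
grip_width: 0.0103
finger_force: 98.3
t 57.83 p [ 0.4831 -0.0465  0.1597] yaw [-1.7993e+02  1.0000e-01 -1.7534e+02] F [-0.6  0.5 -2.6] M [-0.06 -0.01 -0.03] w 0.0103 ff 98.3 q [ 0.74  0.64 -1.06  2.01  0.72  0.92  0.95]
end x 0.0595  crystal y -0.0138..0.0150 topz -0.0077 | rod axis z at0 nan (pitch nan deg) zmid-range 0.0077  y fit [-0.02165512  0.00117107] n 5052
([-0.264, 1.333, 0.007, -0.0, 0.0, 0.194], 'rows>=4.3')
```

View pics/w10.png

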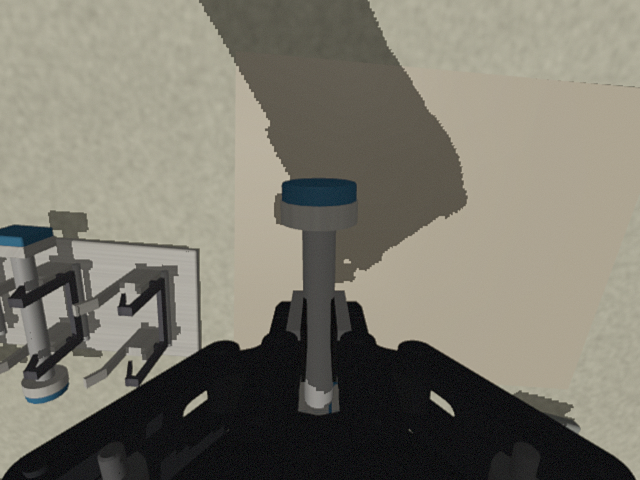

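The short stick is held, with its round end at (318,200) on tool +x, so the square end is on −x.

```bash
python3 -m inch '[[-0.1,0.3,0,0,0,0,0],[-0.2,0.6,0,0,0,0.1,0],[-0.2,0.9,0,0,0,0.19,0],[-0.2,1,0,0,0,0.194,0],[-0.2,1,0,0,0,0.194,0]]'
python3 -c "
from h import *
st();n=np.array([np.cos(np.radians(-12.8)),np.sin(np.radians(-12.8))])
print(go(*(np.array([.6045,.2034])-.075*n),.14,167.2))"
```

```text
clock: 58.5
position: [0.5052, 0.1583, 0.1575]
tool_rot: [-3.141, -0.002, 2.923]
force: [-0.6, -0.7, -1.2]
grip_width: 0.0102
finger_force: 98.4
t 58.5 p [0.5052 0.1583 0.1575] yaw [-1.7997e+02 -1.0000e-01  1.6746e+02] F [-0.6 -0.7 -1.2] M [-0.06 -0.03 -0.03] w 0.0102 ff 98.4 q [ 0.26  0.67 -0.96  1.9   0.68  0.94  0.33]
([-0.061, 0.33, 0.087, -0.0, -0.001, 0.003], 'rows>=1.1')
```

```bash
python3 -m inch '[[-0.06,0.2,0.08,0,0,0.003,0],[-0.06,0.33,0.08,0,0,0.003,0],[-0.06,0.33,0.08,0,0,0.003,0],[-0.06,0.33,0.08,0,0,0.003,0]]'
python3 -c "
from h import *
st();held();n=np.array([np.cos(np.radians(-12.8)),np.sin(np.radians(-12.8))])
print(go(*(np.array([.6045,.2034])-.024*n),.0775,167.2))"
```

```text
clock: 59.0
position: [0.5323, 0.2168, 0.142]
tool_rot: [-3.14, -0.001, 2.914]
force: [-0.4, -1.2, -1.2]
grip_width: 0.0099
finger_force: 98.4
t 59.0 p [0.5323 0.2168 0.142 ] yaw [-1.7992e+02 -5.0000e-02  1.6693e+02] F [-0.4 -1.2 -1.2] M [-0.02  0.01  0.02] w 0.0099 ff 98.4 q [ 0.12  0.74 -0.92  1.79  0.71  0.97  0.25]
end x 0.0603  crystal y -0.0136..0.0151 topz -0.0063 | rod axis z at0 0.0092 (pitch -0.35 deg) zmid-range 0.0090  y fit [-0.01103091  0.00097974] n 5106
([-0.246, 0.017, 0.324, -0.001, -0.0, -0.003], 'rows>=1.3')
```

```bash
python3 -m inch '[[-0.05,0.017,0.2,0,0,-0.003,0],[-0.15,0.017,0.315,0,0,-0.003,0],[-0.246,0.017,0.315,0,0,-0.003,0],[-0.246,0.017,0.315,0,0,-0.003,0],[-0.246,0.017,0.315,0,0,-0.003,0],[-0.28,0.017,0.315,0,0,-0.003,0],[-0.31,0.017,0.315,0,0,-0.003,0],[-0.34,0.017,0.315,0,0,-0.003,0],[-0.36,0.017,0.315,0,0,-0.003,0],[-0.36,0.017,0.315,0,0,-0.003,0]]'
python3 -c "
from h import *
st(); print(go(.605,.2034,.079,167.2))"
```

```text
clock: 60.3
position: [0.6031, 0.2055, 0.0798]
tool_rot: [-3.141, -0.001, 2.919]
force: [-6.2, 0.2, 1.4]
grip_width: 0.01
finger_force: 98.5
t 60.3 p [0.6031 0.2055 0.0798] yaw [-1.7999e+02 -4.0000e-02  1.6726e+02] F [-6.2  0.2  1.4] M [-0.14  1.2  -0.03] w 0.01 ff 98.5 q [ 0.1   0.89 -0.84  1.65  0.79  0.97  0.32]
([-0.012, -0.008, 0.004, -0.0, -0.0, 0.001], 'rows>=0.0')
```

```bash
python3 -m inch '[[-0.006,0,0,0,0,0,0],[-0.01,0,0,0,0,0,0],[-0.01,0,0,0,0,0,0],[-0.01,0,0,0,0,0,0]]'; 
python3 -m inch '[[-0.001,0,0,0,0,0,0],[-0.001,0,0,0,0,0,0],[-0.001,0,0,0,0,0,0],[-0.001,0,0,0,0,0,0],[-0.001,0,0,0,0,0,0],[-0.001,0,0,0,0,0,0],[-0.001,0,0,0,0,0,0],[-0.001,0,0,0,0,0,0],[-0.001,0,0,0,0,0,0],[-0.001,0,0,0,0,0,0],[-0.001,0,0,0,0,0,0],[-0.001,0,0,0,0,0,0],[-0.001,0,0,0,0,0,0],[-0.001,0,0,0,0,0,0],[-0.001,0,0,0,0,0,0],[-0.001,0,0,0,0,0,0],[-0.001,0,0,0,0,0,0],[-0.001,0,0,0,0,0,0],[-0.001,0,0,0,0,0,0]]'
python3 -m inch '[[0,0,0,0,0,0,0],[0,0,0,0,0,0,0],[0,0,0,0,0,0,0],[0,0,0,0,0,0,0],[0,0,0,0,0,0,0],[0,0,0,0,0,0,0],[0,0,0,0,0,0,0],[0,0,0,0,0,0,0],[0,0,0,0,0,0,0],[0,0,0,0,0,0,0],[0,0,0,0,0,0,0],[0,0,0,0,0,0,0],[0,0,0,0,0,0,0],[0,0,0,0,0,0,0],[0,0,0,0,0,0,0],[0,0,0,0,0,0,0],[0,0,0,0,0,0,0],[0,0,0,0,0,0,0]]'
```

```text
clock: 60.8
position: [0.6047, 0.2052, 0.0798]
tool_rot: [-3.141, -0.001, 2.92]
force: [-6.2, -0.9, 2.4]
grip_width: 0.0101
finger_force: 98.5
clock: 63.18
position: [0.6049, 0.2052, 0.0798]
tool_rot: [-3.141, -0.001, 2.92]
force: [-5.7, -0.8, 1.5]
grip_width: 0.0101
finger_force: 98.5
clock: 65.42
position: [0.6049, 0.2051, 0.0798]
tool_rot: [-3.141, -0.001, 2.92]
force: [-6.2, -0.6, 1.5]
grip_width: 0.0097
finger_force: 98.5
```

```bash
python3 -m inch '[[-0.003,0,0,0,0,0,0],[-0.005,0,0,0,0,0,0],[-0.005,0,0,0,0,0,0],[-0.005,0,0,0,0,0,0]]'; 
python3 -m inch '[[-0.002,0,0,0,0,0,0],[-0.002,0,0,0,0,0,0],[-0.002,0,0,0,0,0,0],[-0.002,0,0,0,0,0,0],[-0.002,0,0,0,0,0,0],[-0.002,0,0,0,0,0,0],[-0.002,0,0,0,0,0,0],[-0.002,0,0,0,0,0,0],[-0.002,0,0,0,0,0,0],[-0.002,0,0,0,0,0,0],[-0.002,0,0,0,0,0,0],[-0.002,0,0,0,0,0,0],[-0.002,0,0,0,0,0,0],[-0.002,0,0,0,0,0,0],[-0.002,0,0,0,0,0,0],[-0.002,0,0,0,0,0,0],[-0.002,0,0,0,0,0,0],[-0.002,0,0,0,0,0,0],[-0.002,0,0,0,0,0,0]]'
python3 -m inch '[[0,0,0,0,0,0,0],[0,0,0,0,0,0,0],[0,0,0,0,0,0,0],[0,0,0,0,0,0,0],[0,0,0,0,0,0,0],[0,0,0,0,0,0,0],[0,0,0,0,0,0,0],[0,0,0,0,0,0,0],[0,0,0,0,0,0,0],[0,0,0,0,0,0,0],[0,0,0,0,0,0,0],[0,0,0,0,0,0,0],[0,0,0,0,0,0,0],[0,0,0,0,0,0,0],[0,0,0,0,0,0,0],[0,0,0,0,0,0,0],[0,0,0,0,0,0,0],[0,0,0,0,0,0,0]]'
```

```text
clock: 65.92
position: [0.6053, 0.205, 0.0797]
tool_rot: [-3.141, -0.002, 2.92]
force: [-10.5, -0.5, 2.1]
grip_width: 0.0101
finger_force: 98.6
clock: 68.3
position: [0.6053, 0.205, 0.0796]
tool_rot: [-3.141, -0.003, 2.92]
force: [-12.4, 0.1, 3.3]
grip_width: 0.0106
finger_force: 98.6
clock: 70.55
position: [0.6053, 0.205, 0.0796]
tool_rot: [-3.141, -0.002, 2.92]
force: [-12.7, 0.6, 1.9]
grip_width: 0.0099
finger_force: 98.6
```

```bash
python3 -m inch '[[0.1,0,0,0,0,0,0],[0.3,0,0,0,0,0,0],[0.45,0,-0.2,0,0,0,0],[0.45,0,-0.4,0,0,0.1,0],[0.45,0,-0.4,0,0,0.2,0],[0.45,0,-0.4,0,0,0.32,0],[0.45,0,-0.4,0,0,0.43,0],[0.45,0,-0.4,0,0,0.55,0],[0.45,0,-0.4,0,0,0.66,0],[0.45,0,-0.4,0,0,0.78,0],[0.45,0,-0.4,0,0,0.9,0],[0.45,0,-0.4,0,0,1,0]]'
python3 -m inch '[[0,0,0,0,0,0.1,0],[0,0,0,0,0,0.2,0],[0,0,0,0,0,0.3,0],[0,0,0,0,0,0.4,0],[0,0,0,0,0,0.5,0],[0,0,0,0,0,0.6,0],[0,0,0,0,0,0.7,0],[0,0,0,0,0,0.8,0],[0,0,0,0,0,0.9,0],[0,0,0,0,0,1,0],[0,0,0,0,0,1,0],[0,0,0,0,0,1,0]]'
python3 -c "
from h import *
st(); held(); n=np.array([np.cos(np.radians(-12.8)),np.sin(np.radians(-12.8))])
print(go(*(np.array([.6045,.203])-.075*n),.14,-12.8))"
```

```text
clock: 72.05
position: [0.5194, 0.2247, 0.1601]
tool_rot: [3.141, -0.0, 1.343]
force: [-0.1, 0.0, -2.1]
grip_width: 0.01
finger_force: 98.3
clock: 73.55
position: [0.5191, 0.2248, 0.1599]
tool_rot: [-3.141, -0.0, -0.218]
force: [0.2, 0.1, -1.0]
grip_width: 0.0103
finger_force: 98.3
t 73.55 p [0.5191 0.2248 0.1599] yaw [-1.7999e+02 -1.0000e-02 -1.2510e+01] F [ 0.2  0.1 -1. ] M [-0.03  0.02  0.01] w 0.0103 ff 98.3 q [-0.39  0.54 -0.17  1.83  0.12  0.78 -2.41]
end x 0.0599  crystal y -0.0147..0.0141 topz -0.0066 | rod axis z at0 nan (pitch nan deg) zmid-range 0.0087  y fit [ 0.00413357 -0.00045432] n 5081
([0.065, 0.011, 0.1, -0.0, -0.0, 0.003], 'rows>=0.4')
```

```bash
python3 -c "
from h import *
print(go(.5814,.2083,.079,-12.8))"
```

```text
([0.322, 0.012, 0.405, -0.0, -0.0, 0.003], 'rows>=1.7')
```

```bash
python3 -m inch '[[0.05,0.012,0.2,0,0,0.003,0],[0.15,0.012,0.4,0,0,0.003,0],[0.3,0.012,0.405,0,0,0.003,0],[0.322,0.012,0.405,0,0,0.003,0],[0.322,0.012,0.405,0,0,0.003,0],[0.322,0.012,0.405,0,0,0.003,0]]'
python3 -m inch '[[0.04,0,0,0,0,0,0],[0.07,0,0,0,0,0,0],[0.095,0,0,0,0,0,0],[0.11,0,0,0,0,0,0],[0.11,0,0,0,0,0,0],[0.11,0,0,0,0,0,0]]'
python3 -c "
from h import *
st();print(go(.605,.203,.079,-12.8))"
```

```text
clock: 74.35
position: [0.5808, 0.2085, 0.0792]
tool_rot: [-3.141, 0.0, -0.226]
force: [-0.1, 0.7, -1.2]
grip_width: 0.0103
finger_force: 98.3
clock: 75.1
position: [0.6023, 0.2033, 0.0788]
tool_rot: [3.141, 0.001, -0.227]
force: [-4.8, 0.9, 0.7]
grip_width: 0.0101
finger_force: 98.5
t 75.1 p [0.6023 0.2033 0.0788] yaw [ 1.7999e+02  4.0000e-02 -1.2990e+01] F [-4.8  0.9  0.7] M [0.27 1.04 0.05] w 0.0101 ff 98.5 q [-0.32  0.75 -0.15  1.68  0.15  0.72 -2.34]
([0.013, -0.002, -0.001, 0.0, 0.0, -0.002], 'rows>=0.0')
```

```bash
python3 -m inch '[[0.008,0,0,0,0,0,0],[0.013,0,0,0,0,0,0],[0.017,0,0,0,0,0,0],[0.017,0,0,0,0,0,0],[0.017,0,0,0,0,0,0]]'; 
python3 -m inch '[[0.001,0,0,0,0,0,0],[0.001,0,0,0,0,0,0],[0.001,0,0,0,0,0,0],[0.001,0,0,0,0,0,0],[0.001,0,0,0,0,0,0],[0.001,0,0,0,0,0,0],[0.001,0,0,0,0,0,0],[0.001,0,0,0,0,0,0],[0.001,0,0,0,0,0,0],[0.001,0,0,0,0,0,0],[0.001,0,0,0,0,0,0],[0.001,0,0,0,0,0,0],[0.001,0,0,0,0,0,0],[0.001,0,0,0,0,0,0],[0.001,0,0,0,0,0,0],[0.001,0,0,0,0,0,0],[0.001,0,0,0,0,0,0],[0.001,0,0,0,0,0,0],[0.001,0,0,0,0,0,0]]'
python3 -m inch '[[0,0,0,0,0,0,0],[0,0,0,0,0,0,0],[0,0,0,0,0,0,0],[0,0,0,0,0,0,0],[0,0,0,0,0,0,0],[0,0,0,0,0,0,0],[0,0,0,0,0,0,0],[0,0,0,0,0,0,0],[0,0,0,0,0,0,0],[0,0,0,0,0,0,0],[0,0,0,0,0,0,0],[0,0,0,0,0,0,0],[0,0,0,0,0,0,0],[0,0,0,0,0,0,0],[0,0,0,0,0,0,0],[0,0,0,0,0,0,0],[0,0,0,0,0,0,0],[0,0,0,0,0,0,0]]'
```

```text
clock: 75.72
position: [0.6051, 0.2026, 0.0787]
tool_rot: [3.141, 0.002, -0.227]
force: [-8.5, 1.6, 3.3]
grip_width: 0.0105
finger_force: 98.6
clock: 78.1
position: [0.6051, 0.2026, 0.0786]
tool_rot: [3.141, 0.002, -0.226]
force: [-9.7, 2.7, 2.4]
grip_width: 0.0101
finger_force: 98.6
clock: 80.35
position: [0.6051, 0.2026, 0.0787]
tool_rot: [3.141, 0.002, -0.227]
force: [-9.9, 2.3, 2.8]
grip_width: 0.0097
finger_force: 98.6
```

```bash
python3 -m inch '[[-0.15,0,0,0,0,0,0],[-0.3,0,-0.2,0,0,0,0],[-0.35,0.1,-0.5,0,0,0,0],[-0.35,0.35,-0.55,0,0,-0.05,0],[-0.35,0.65,-0.55,0,0,-0.1,0],[-0.35,0.95,-0.55,0,0,-0.14,0],[-0.35,1,-0.55,0,0,-0.14,0],[-0.35,1,-0.55,0,0,-0.14,0]]'
python3 -c "
from h import *
st();held(); print(go(.562,-.1937,.17,-.2))"
```

```text
clock: 81.35
position: [0.4934, 0.0227, 0.1892]
tool_rot: [-3.142, -0.001, -0.009]
force: [0.8, 1.1, -0.6]
grip_width: 0.0102
finger_force: 98.4
t 81.35 p [0.4934 0.0227 0.1892] yaw [-1.8e+02 -5.0e-02 -5.1e-01] F [ 0.8  1.1 -0.6] M [ 0.06  0.01 -0.03] w 0.0102 ff 98.4 q [ 0.    0.4  -0.22  1.99  0.12  0.76 -1.87]
end x 0.0599  crystal y -0.0137..0.0151 topz -0.0067 | rod axis z at0 nan (pitch nan deg) zmid-range 0.0086  y fit [0.01324753 0.00030716] n 5098
([0.35, 1.086, 0.095, -0.0, -0.001, -0.002], 'rows>=3.7')
```

```bash
python3 -m inch '[[0.1,0.25,0,0,0,0,0],[0.2,0.5,0,0,0,0,0],[0.35,0.8,0,0,0,0,0],[0.35,1,0.1,0,0,0,0],[0.35,1,0.1,0,0,0,0],[0.35,1,0.1,0,0,0,0]]'
python3 -c "
from h import *
st(); print(go(.562,-.1937,.142,-.2))"
```

```text
clock: 82.15
position: [0.5623, -0.1755, 0.1687]
tool_rot: [-3.141, 0.0, -0.005]
force: [0.6, 1.1, -0.2]
grip_width: 0.0101
finger_force: 98.5
t 82.15 p [ 0.5623 -0.1755  0.1687] yaw [-179.95    0.     -0.31] F [ 0.6  1.1 -0.2] M [ 0.06 -0.06 -0.01] w 0.0101 ff 98.5 q [ 0.32  0.56 -0.17  1.76  0.12  0.83 -1.48]
([-0.001, 0.091, 0.133, -0.001, 0.0, -0.001], 'rows>=0.5')
```

```bash
python3 -m inch '[[-0.001,0.09,0,0,0,0,0],[-0.001,0.091,0.133,0,0,0,0],[-0.001,0.091,0.133,0,0,0,0],[-0.001,0.091,0.133,0,0,0,0],[-0.001,0.091,0.133,0,0,0,0]]'
python3 -c "
from h import *
st();f=cam('wrist');held(f); print(go(.562,-.1937,.0535,-.2))
P=cloud(f);R=((abs(P[...,0]-.5315)<.005)|(abs(P[...,0]-.5915)<.005))
for a,b in((.043,.05),(.05,.058),(.058,.066),(.066,.074),(.075,.08)):
    y=P[R&(P[...,2]>a)&(P[...,2]<b)&(abs(P[...,1]+.1937)<.03)][:,1];
    for L in (y[y<-.1937],y[y>-.1937]):
      if len(L)>9: print(a,np.percentile(L,[5,50,95]).round(4),len(L))
"
```

```text
clock: 82.78
position: [0.5618, -0.1954, 0.1433]
tool_rot: [3.141, -0.001, -0.007]
force: [-0.6, 0.0, -1.8]
grip_width: 0.0101
finger_force: 98.5
t 82.78 p [ 0.5618 -0.1954  0.1433] yaw [ 1.7998e+02 -7.0000e-02 -3.9000e-01] F [-0.6  0.  -1.8] M [ 0.01 -0.02  0.02] w 0.0101 ff 98.5 q [ 0.35  0.6  -0.16  1.77  0.13  0.78 -1.46]
end x 0.0600  crystal y -0.0150..0.0137 topz -0.0067 | rod axis z at0 0.0090 (pitch -0.52 deg) zmid-range 0.0087  y fit [ 0.0169354  -0.00109982] n 5100
([0.001, -0.009, 0.448, 0.0, -0.001, -0.002], 'rows>=1.4')
0.043 [-0.183  -0.1822 -0.1772] 12
```

```bash
python3 -m inch '[[0.001,-0.006,0.15,0,0,-0.002,0],[0.001,-0.006,0.25,0,0,-0.002,0],[0.001,-0.006,0.31,0,0,-0.002,0],[0.001,-0.006,0.35,0,0,-0.002,0],[0.001,-0.006,0.38,0,0,-0.002,0],[0.001,-0.006,0.41,0,0,-0.002,0],[0.001,-0.006,0.435,0,0,-0.002,0],[0.001,-0.006,0.447,0,0,-0.002,0],[0.001,-0.006,0.447,0,0,-0.002,0]]'
python3 -c "
from h import *
st()"
```

```text
clock: 83.95
position: [0.5618, -0.1944, 0.0539]
tool_rot: [3.141, -0.001, -0.004]
force: [-4.9, 0.7, 12.2]
grip_width: 0.0099
finger_force: 100.4
t 83.95 p [ 0.5618 -0.1944  0.0539] yaw [ 1.7998e+02 -4.0000e-02 -2.3000e-01] F [-4.9  0.7 12.2] M [0.03 0.95 0.  ] w 0.0099 ff 100.4 q [ 0.33  0.74 -0.14  1.81  0.16  0.61 -1.48]
```

On the slot floor at axis height 45 mm. I'll release, lift and check everything.

```bash
python3 -m inch '[[0,0,0,0,0,0,0.3],[0,0,0,0,0,0,0.3],[0,0,0,0,0,0,0.3],[0,0,-0.05,0,0,0,0.3],[0,0,-0.2,0,0,0,0.3],[0,0,-0.45,0,0,0,0.4],[0,0,-0.75,0,0,0,0.5],[0,0,-0.9,0,0,0,0.5],[0,0,-0.9,0,0,0,0.5],[0,0,-0.9,0,0,0,0.5]]'
python3 - <<'E'
from h import *
st(); f=cam('wrist','w11.png'); P=cloud(f)
for c in(-.3435,-.2685,-.1937):
    q=P[(abs(P[...,0]-.562)<.065)&(abs(P[...,1]-c)<.006)&(P[...,2]>.03)&(P[...,2]<.09)]
    print(c,[(round(x,3),np.percentile(r[:,2],90).round(4)) for x in np.arange(.505,.62,.01) for r in [q[(q[:,0]>=x)&(q[:,0]<x+.01)]] if len(r)>20])
    q=P[(abs(P[...,0]-.562)<.1)&(abs(P[...,1]-c)<.02)&(P[...,2]>.03)&(P[...,2]<.063)]
    print('  x extent centre',np.percentile(q[:,0],[.5,99.5]).mean().round(4))
things(f,mn=600); things(cam('side'),mn=150)
E
```

```text
clock: 85.2
position: [0.5611, -0.1942, 0.2326]
tool_rot: [-3.141, 0.001, -0.004]
force: [-0.1, -0.5, -1.3]
grip_width: 0.0428
finger_force: 0.0
t 85.2 p [ 0.5611 -0.1942  0.2326] yaw [-1.7999e+02  3.0000e-02 -2.3000e-01] F [-0.1 -0.5 -1.3] M [ 0.01 -0.02  0.01] w 0.0428 ff 0.0 q [ 0.36  0.49 -0.18  1.7   0.1   0.96 -1.43]
-0.3435 [(np.float64(0.505), np.float64(0.0522)), (np.float64(0.515), np.float64(0.0522)), (np.float64(0.525), np.float64(0.0524)), (np.float64(0.535), np.float64(0.0525)), (np.float64(0.545), np.float64(0.0524)), (np.float64(0.555), np.float64(0.0524)), (np.float64(0.565), np.float64(0.0522)), (np.float64(0.575), np.float64(0.0525)), (np.float64(0.585), np.float64(0.0524)), (np.float64(0.595), np.float64(0.0525)), (np.float64(0.605), np.float64(0.0523)), (np.float64(0.615), np.float64(0.0522))]
  x extent centre 0.5623
-0.2685 [(np.float64(0.505), np.float64(0.0592)), (np.float64(0.515), np.float64(0.0522)), (np.float64(0.525), np.float64(0.0567)), (np.float64(0.535), np.float64(0.0525)), (np.float64(0.545), np.float64(0.0523)), (np.float64(0.555), np.float64(0.05
[... 1176 characters left out ...]
en 0.1199 wid 0.0387 yaw -0.0 zmax 0.0784
[234. 153.] n 1122 ctr [ 0.7945 -0.4137] len 0.1117 wid 0.0718 yaw 0.8 zmax 0.0833
[301. 187.] n 1976 ctr [ 0.5499 -0.2668] len 0.2132 wid 0.1699 yaw -81.4 zmax 0.0783
[415. 211.] n 347 ctr [ 0.2496 -0.2354] len 0.1731 wid 0.031 yaw 81.9 zmax 0.0329
[223. 220.] n 551 ctr [ 0.7282 -0.1272] len 0.1711 wid 0.0426 yaw 81.3 zmax 0.0226
[186. 292.] n 2948 ctr [0.6971 0.1828] len 0.0999 wid 0.0963 yaw 77.7 zmax 0.1034
[346. 346.] n 1347 ctr [0.3747 0.2513] len 0.0657 wid 0.0641 yaw 57.3 zmax 0.048
[185. 371.] n 1363 ctr [0.6273 0.3522] len 0.0531 wid 0.0528 yaw 83.0 zmax 0.0626
[446. 422.] n 413 ctr [0.2128 0.3481] len 0.0663 wid 0.0255 yaw 89.9 zmax 0.0324
```

View pics/w11.png

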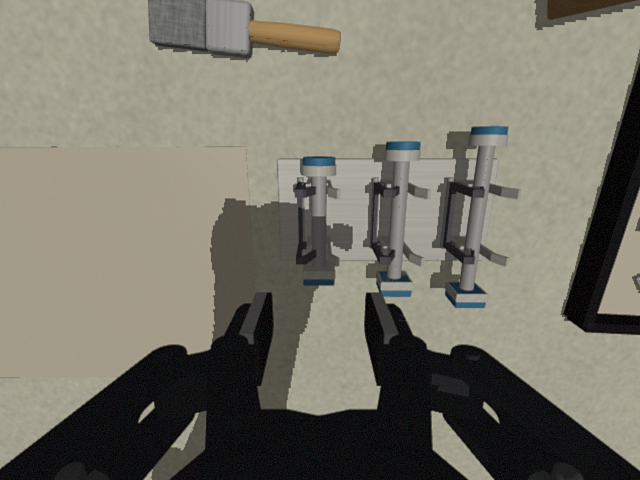

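All three sticks are seated level at 45 mm, at (318,220), (396,219) and (474,218), with the jaws shut over them. The tin, jar and brush are where they were.

```bash
python3 -c "
from workcell import bot
print(bot.job_done())"
```

```text
the job is handed in; nothing more can be done
None
```

The job is handed in at about 85 s, with no verdict returned: all three sticks were pressed square then round, longest first, each held over four seconds with the plate at or very near its stop, and now sit fully home in the rack with the jaws shut and the tin, jar and brush unmoved.

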